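# Rock the stuck stopper out of a chocked mill jar

### The arm

A 6-joint arm with a two-finger parallel gripper is mounted at the origin on the work surface. World frame = base frame: x ahead of the robot, y to its left, z up, the work surface at z = 0. Lengths are in m, angles in degrees, forces in N, time in s.
With the tool pointing down it reaches from about 0.325 to 0.775 m from the base axis. Payload 9.3 kg.
Tool frame: the origin (TCP) lies at the very end of the fingers, on their centre line; the grasp point (between the pads) lies 19 mm behind it; z points along the fingers, y is the direction in which the jaws open and shut (so a half turn about z gives the same grasp; the last joint's range is limited). The gripper opens to 85 mm and grips with 20 to 120 N. Pads are 22 mm wide; open, the fingers measure 114 mm over their backs; the gripper's body (76 mm by 85 mm) begins 54 mm behind the grasp point. The pads swing forward as they close: fully open they stand 13 mm farther back than shut.
Start: joints at [-8.743, 14.817, 1.232, 76.415, 0, 81.257], TCP at [0.55, -0, 0.231] pointing down, gripper open.
Joint ranges: [-174.27, 174.27], [-52.1, 104.24], [-59.71, 78.15], [-110.17, 111.67], [-87.03, 83.33], [-180, 180]. Speed limits (degrees/s): [127.2, 127.2, 159.86, 180, 180, 180].

### API

Orientations are given as a 3x3 rotation matrix whose columns are the frame's x, y, z axes.
In Python, from plant import * gives the robot as it stands.
- The arm moves only by the tool jog_arm, never from a script. Its argument "moves" is a list that holds one entry, the list of rows, each a list of 7 numbers: the shift along the tool's x, y, z each as a share of 4 cm, from -1 to 1, then the turn, a rotation vector about the tool's x, y, z each as a share of 4 degrees, from -1 to 1, then the opening, from 0 (shut) to 1 (fully open). In form: [[[tx, ty, tz, ax, ay, az, grip], ...]]. A call has 1 to 10 rows; each row shifts and turns the commanded pose from where the row before left it, along the tool's axes as they then stand; what a row does not reach is not made up. A row lasts 1/10 s, in which the tool goes at most 50 mm and 8.59 degrees, less where a joint would pass 70% of its speed; a pose out of reach is approached as far as the arm can. A call with a number of a shift or a turn outside -1 to 1 is refused whole. A call with a gripper value outside its range is refused whole. The fingers move at their own pace and stop on an object; "squeeze" is the grip in N (left out, the last holds). Time passes only in rows, so rows that do not move let the fingers close. It gives the time, the measured TCP pose, the force and the opening at its end, in the units of the state.
- get_obs(): the state, without advancing time (a new reading comes with each control period).
- read_camera(name): name is "scene" or "side" or "wrist"; returns (picture, depth): 480x640x3 uint8, blue, green, red; 480x640 float32, m along the optical axis (not along the pixel's ray), 0 where there is no reading.
- get_calibration(name): a dict with "K" (3x3 intrinsics, pixels), "k1" (the pictures are not rectified: a ray, as slopes to the right and down, at radius r is drawn at 1 + k1 r^2 times it, then the intrinsics apply), "R" (3x3) and "t" (3): a world point X has camera coordinates R X + t. Camera axes: x right, y down, z forward; pixel columns grow to the right and rows downward; lengths in m; the calibration is good to about 2 mm. A picture is of the moment at which its call begins: read the wrist's pose just before it. get_calibration takes no time and is no camera call; for the wrist camera it gives the pose at the moment of the call.
- finish_job(): hands the job in, once; it reports no verdict.
The state is a dict: "t": time; "joints": joint angles; "joint_velocities": joint speeds; "tau": joint torques, N m; "ee_pos": TCP position; "tcp_rot": TCP orientation; "contact_force": force on the tool from outside, world axes, zero at the start; "torque": the same for the moment, N m; "gripper_width": finger opening in m.
Only numpy, scipy, OpenCV 4.12 (cv2) and the standard library are available. Lean on these libraries where they do the work, as an engineer would, in place of code of your own. Each camera call takes 0.05 s, during which the arm holds its last target. There are 200 camera calls.

### The job

The porcelain mill jar standing loose in its tilted wooden rest has a stuck stopper. First pack the gap beside the jar with the wooden block that fills it, pushed fully home, so that the jar cannot roll; then work the stopper out by twisting it back and forth while pulling gently along the jar's axis, so that the jar stays down in its rest (a straight pull only lifts the jar), and stand the stopper upright, grip on top, on the round plaster bat. Put things down without dropping them, leave the block in the gap, and leave everything else where it is.

Things in the scene. Friction and masses are not known exactly. Their poses are not given: they have to be found in the camera images.
- rest: Fixed wooden rest on a base board 270 x 220 mm; x, y level, z up, origin on the table. Its trough leans 35 deg to -x (robot side): with u = (cos35,0,sin35), a = (-sin35,0,cos35), measured from the point 52 mm above the origin, the back board is the plane u=0 (a -20 to 130 mm), the foot ledge the plane a=0 (u 0 to 140), the cheeks' inner faces y = 93 and -93 mm (u 0 to 90, a 0 to 112, 16 thick).
- jar: White porcelain jar, black bands, loose, 1.5 kg, 130 mm diameter to 105 mm up, neck 84 mm diameter from 124 to 158 mm (mouth). Origin: centre of underside; z: its axis, out of the mouth, leaning 35 deg as the rest. Stands on the ledge against the back board, 0 to 3 mm from the -y cheek: a gap of 53 to 56 mm remains at +y. An axial pull of 15 to 25 N lifts it; unchocked it rolls when twisted.
- stopper: Porcelain stopper in the jar, 300 g. Origin: centre of plug's underside, z along the jar's axis to the grip. Plug 40 mm diameter, 30 long (end 37); flange 80 mm diameter, z 30 to 42; flat bar grip z 42 to 74, 60 long along x, 16 thick along y. Rubber liner holds it: straight out 35 to 50 N, turning 0.7 to 1 N m; while turning, 5 to 12 N draws it out. Hold ends after 18 mm; grip it with 50 to 80 N.
- thick_block: Wooden block standing on end on the table, 50 x 50 x 175 mm, 300 g. Origin: centre of its underside; z along its length. It fills the gap beside the jar with a few mm to spare, its foot on the ledge, lying against the back board.
- thin_block: Wooden block standing on end on the table, 50 mm (its x) x 28 mm (its y) x 175 mm: too thin for the gap, leave it alone. Origin: centre of its underside.
- bat: Fixed round plaster bat on the table, 180 mm diameter, 20 mm thick. Origin: centre of its underside.
- gap (a point): Foot of the gap between the jar and the rest's +y cheek, where the centre of the thick block's underside belongs: on the ledge, 25 mm off the back board, 27.5 mm from the cheek. Axes as the rest's. Block length then lies along the jar's axis, 35 deg from vertical.
- mug: Bystander: blue-white mug, 80 mm diameter, 95 mm tall, loose. Origin: centre of its underside.
- glaze_pot: Bystander: closed glaze pot, 84 mm diameter, 110 mm tall, loose. Origin: centre of its underside.

How it is judged:
By the outcome, as a careful person would: the job done as asked, in the order asked, and still so for the second after the job is handed in, with the robot touching nothing.
It also fails if it takes over 64 s, if anything falls off the work surface, if the arm or the gripper's body presses on something with over 40 N, if the wrist force passes 120 N, or if a joint passes its speed limit or range.

## Working session

There is one attempt and no reset: what is moved stays moved. The work goes in short steps, Python scripts to look and compute and a tool call to move; the robot and the scene stay as the last step left them, time stands still between calls to the robot, and variables do not carry over. Pictures are saved under pics/ and viewed, about 8 in all and at most 12, crops included, and the job is handed in when it is done.

Besides the shell and the picture viewer there is one more tool, called after "Emit:" as name(argument=value, ...) on one line, values as JSON. jog_arm: Moves the arm, as the interface text tells. Shift numbers are shares of 4 cm and turn numbers shares of 4 degrees, none past 1 either way. Its arguments: {"type":"object","properties":{"moves":{"type":"array","items":{"type":"array","items":{"type":"array","items":{"type":"number","minimum":-1,"maximum":1}}}},"squeeze":{"type":"number"}},"required":["moves"]}

```bash
ls; mkdir -p pics
python3 - <<'E'
from plant import *
import cv2, numpy as np
o=get_obs(); print({k:np.round(v,3).tolist() for k,v in o.items()})
ims=[]
for n in("scene","side"):
    p,d=read_camera(n); c=get_calibration(n)
    np.savez("cam_"+n,p=p,d=d,**{k:np.array(v) for k,v in c.items()}); cv2.imwrite(f"pics/{n}0.png",p)
    print(n,np.round(c["K"],1).tolist(),c["k1"],np.round(c["R"],3).tolist(),np.round(c["t"],3).tolist())
E
```

```text
pics
{'t': 0.0, 'joints': [-8.741, 14.85, 1.189, 76.415, -0.003, 81.257], 'joint_velocities': [0.031, 0.015, 0.022, -0.066, 0.039, 0.013], 'tau': [-0.0, -55.564, 34.454, 0.013, -0.0, 0.0], 'ee_pos': [0.55, 0.0, 0.231], 'tcp_rot': [[-0.0, 1.0, -0.001], [1.0, 0.0, 0.0], [0.0, -0.001, -1.0]], 'contact_force': [-0.092, 0.577, -0.682], 'torque': [-0.017, 0.013, -0.008], 'gripper_width': 0.085}
scene [[565.3, 0.0, 324.6], [0.0, 565.3, 234.8], [0.0, 0.0, 1.0]] -0.010117637385666301 [[-0.158, 0.987, -0.015], [0.758, 0.111, -0.642], [-0.632, -0.113, -0.766]] [0.091, -0.324, 1.708]
side [[462.6, 0.0, 318.7], [0.0, 462.6, 239.7], [0.0, 0.0, 1.0]] -0.04046024313250403 [[0.998, -0.07, 0.01], [-0.046, -0.751, -0.659], [0.054, 0.657, -0.752]] [-0.546, 0.129, 1.018]
```

View pics/scene0.png

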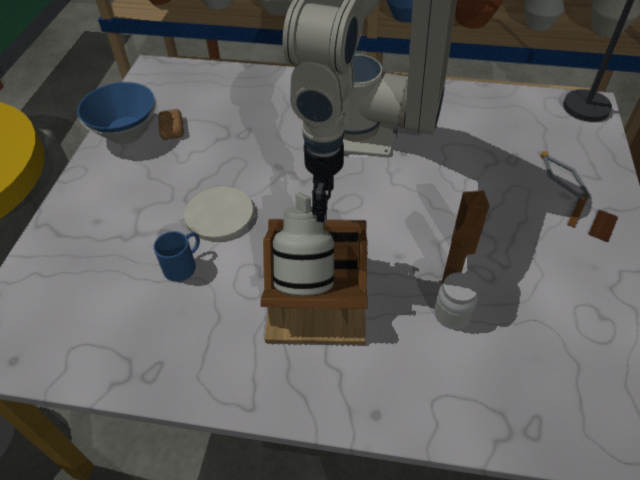

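View pics/side0.png

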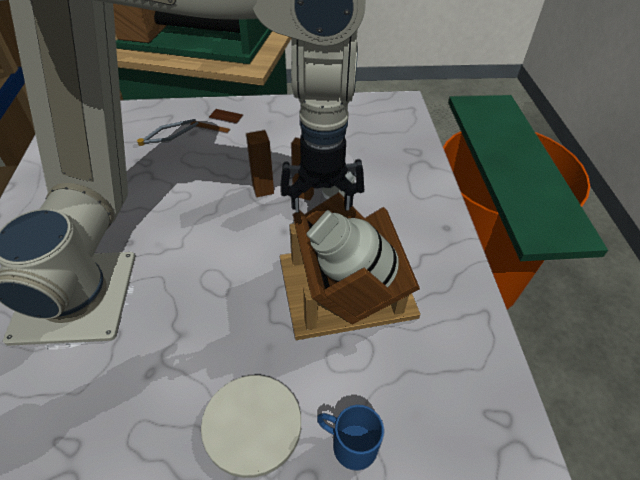

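The scene view (from +x) shows the rest at about (315,280) with the jar, the bat at (220,213), the mug at (177,255), the glaze pot at (456,302) and the blocks at about (466,235). The side view shows one block at (260,163), another half hidden behind the gripper at (300,165), the rest at (350,265) and the bat at (251,425).

```bash
cat > h.py <<'E'
import numpy as np, cv2
def cloud(p,d,c):
    K,k1,R,t=[np.array(c[k]) for k in("K","k1","R","t")]
    v,u=np.mgrid[0:480,0:640]
    q=cv2.undistortPoints(np.stack([u,v],-1).reshape(-1,1,2).astype(float),K,np.array([float(k1),0,0,0])).reshape(480,640,2)
    X=np.concatenate([q*d[...,None],d[...,None]],-1).astype(float)
    W=(X-t)@R
    W[d==0]=np.nan
    return W
def ray(px,c,z):
    K,k1,R,t=[np.array(c[k]) for k in("K","k1","R","t")]
    q=cv2.undistortPoints(np.array(px,float).reshape(-1,1,2),K,np.array([float(k1),0,0,0])).reshape(-1,2)
    D=np.c_[q,np.ones(len(q))]@R; C=-R.T@t
    return C+D*((z-C[2])/D[:,2])[:,None]
E
python3 - <<'E'
from h import *
np.set_printoptions(precision=4,suppress=True)
for n in("scene","side"):
    c=np.load(f"cam_{n}.npz"); p=c["p"]; W=cloud(p,c["d"],c)
    hsv=cv2.cvtColor(p,cv2.COLOR_BGR2HSV); x,y,z=np.moveaxis(W,-1,0)
    tab=(x>.3)&(x<.7)&(abs(y)<.4)&(abs(z)<.01); print(n,"table z",np.nanmedian(z[tab]))
    def rep(name,m,mn=40):
        nn,l,s,_=cv2.connectedComponentsWithStats(m.astype(np.uint8))
        for i in range(1,nn):
            if s[i,4]>mn:
                P=W[l==i]; r=cv2.minAreaRect((P[:,:2]*1000).astype(np.float32)); print(name,s[i],"mean",P.mean(0),"rect",np.round(r[0]),np.round(r[1]),round(r[2],1))
    H,S,V=np.moveaxis(hsv,-1,0)
    brown=((H<20)&(S>90))
    rep("blocktop",(abs(z-.175)<.006)&brown&(x<.9)&(y>0.1),15)
    rep("blocks",(z>.03)&(z<.19)&brown&(y>0.17)&(x>.2))
    rep("bat",(abs(z-.02)<.006)&(S<60)&(x>.2)&(x<.9)&(y<-.1),200)
    rep("pot/mug",(z>.03)&(z<.13)&~brown&(x>.3)&(x<.95)&((y>.15)|(y<-.15)),100)
    rep("base",(z>.004)&(z<.03)&brown&(x>.3)&(x<.9)&(abs(y)<.3),100)
    rep("white high",(z>.17)&(z<.32)&(S<60)&(V>90)&(x>.4)&(x<.75)&(abs(y)<.2),50)
    rep("wood high",(z>.06)&(z<.25)&brown&(x>.35)&(x<.9)&(abs(y)<.17),50)
E
```

```text
scene table z 0.00043337094148115414
blocktop [463 191  26  18 365] mean [0.4241 0.3215 0.1746] rect [422. 322.] [52. 50.] 12.2
blocktop [452 224  22  21 264] mean [0.5296 0.293  0.1747] rect [527. 294.] [29. 55.] 63.3
blocks [ 444  191   45   87 1918] mean [0.4782 0.3089 0.1349] rect [474. 314.] [ 61. 170.] 80.8
bat [ 184  186   69   53 2782] mean [ 0.4093 -0.3067  0.0205] rect [ 405. -308.] [181. 178.] 45.9
pot/mug [ 153  231   47   45 1362] mean [ 0.5864 -0.3546  0.0672] rect [ 583. -347.] [ 85. 103.] 24.8
pot/mug [ 435  272   43   52 1690] mean [0.6352 0.296  0.0886] rect [611. 302.] [ 84. 108.] 72.5
base [ 265  307  100   37 2949] mean [0.7094 0.0009 0.0179] rect [702.  -2.] [ 88. 217.] 7.0
white high [ 273  192   57   62 1864] mean [ 0.6094 -0.0459  0.2216] rect [602. -51.] [130. 105.] 45.1
white high [275 256  44  18 435] mean [ 0.6656 -0.0382  0.1795] rect [664. -46.] [94. 33.] 86.6
wood high [ 261  220  107   98 4426] mean [0.6376 0.0084 0.1245] rect [620. -12.] [212. 218.] 7.9
side table z 0.0015421310630339643
blocktop [113   4  15   3  23] mean [-0.0976  1.1575  0.1723] r
[... 476 characters left out ...]
.] [178. 177.] 87.6
pot/mug [231  18  39  40 946] mean [0.3581 1.0898 0.0683] rect [ 344. 1136.] [255. 118.] 73.6
pot/mug [322 185  23  12 117] mean [0.6031 0.2668 0.043 ] rect [599. 270.] [21. 63.] 62.4
pot/mug [ 317  404   67   62 1740] mean [ 0.5821 -0.3519  0.0707] rect [ 574. -355.] [105.  80.] 0.4
base [ 280  254  140   86 3072] mean [ 0.5673 -0.0691  0.0189] rect [608. -11.] [269. 221.] 7.3
white high [ 307  211   72   65 3031] mean [ 0.5887 -0.0622  0.2207] rect [598. -52.] [125. 104.] 44.0
white high [372 236  17  35 171] mean [ 0.6629 -0.0585  0.1787] rect [662. -58.] [81. 19.] 69.3
wood high [ 290  193  130  127 6310] mean [ 0.604  -0.0516  0.1326] rect [609. -12.] [223. 221.] 7.8
```

```bash
cat > fit.py <<'E'
from h import *
np.set_printoptions(precision=4,suppress=True)
c35,s35=np.cos(np.radians(35)),np.sin(np.radians(35))
def fit(n):
    c=np.load(f"cam_{n}.npz"); p=c["p"]; W=cloud(p,c["d"],c)
    H,S,V=np.moveaxis(cv2.cvtColor(p,cv2.COLOR_BGR2HSV),-1,0)
    return W.reshape(-1,3),H.ravel(),S.ravel(),V.ravel()
def rf(W,x,y,yaw):
    a=np.radians(yaw); D=W-[x,y,.052]
    X=D[:,0]*np.cos(a)+D[:,1]*np.sin(a); Y=-D[:,0]*np.sin(a)+D[:,1]*np.cos(a); Z=D[:,2]
    return np.c_[X*c35+Z*s35,Y,-X*s35+Z*c35]
E
python3 - <<'E'
from fit import *
x0,y0,yaw=.608,-.011,7.3
for n in("scene","side"):
    W,H,S,V=fit(n); P=rf(W,x0,y0,yaw)*1000; u,y,a=P.T
    brown=(H<20)&(S>90); near=(abs(W[:,0]-.61)<.25)&(abs(W[:,1])<.2)
    print(n)
    def h(lbl,m,v,lo,hi,st=2):
        k,e=np.histogram(v[m],np.arange(lo,hi,st)); i=np.argsort(-k)[:5]; i.sort(); print(lbl,[(round(e[j]+st/2,1),k[j]) for j in i])
    m=brown&near&(W[:,2]>.05)
    h("u back",m&(abs(y)<90)&(a>5)&(a<125),u,-25,40)
    h("cheek+ in",m&(u>10)&(u<80)&(a>30)&(a<108)&(y>0),y,60,130,1)
    h("cheek- ",m&(u>10)&(u<85)&(a>10)&(a<108)&(y<0),y,-130,-60,1)
    h("cheek top a",m&(u>10)&(u<85)&(abs(y)>90),a,90,140,1)
    h("cheek u edge",m&(a>10)&(a<105)&(abs(y)>90)&(abs(y)<112),u,70,110,1)
    h("board top a",m&(u<2)&(u>-14),a,115,150,1)
    # yaw from cheek faces
    for sg,nm in((1,"+"),(-1,"-")):
        for yc in(93,109):
            q=m&(abs(y-sg*yc)<3)&(u>10)&(u<82)&(a>5)&(a<108)
            if q.sum()>60:
                A=np.c_[u[q],a[q],np.ones(q.sum())]; s=np.linalg.lstsq(A,y[q],rcond=None)[0]; print("face",nm,yc,q.sum(),"slopes deg",np.degrees(s[:2]),"at mid",s@[45,60,1])
    # jar body
    w=near&(S<60)&(V>60)
    q=w&(a>20)&(a<100)&(u>20)&(u<145)&(y>-100)&(y<50)
    from scipy.optimize import least_squares
    def cyl(q,r,g):
        f=lambda s:np.hypot(u[q]-s[0]-s[2]*(a[q]-60),y[q]-s[1]-s[3]*(a[q]-60))-r
        s=least_squares(f,[*g,0,0],loss="soft_l1").x; print("cyl",r,q.sum(),s, "res",np.std(f(s)))
    cyl(q,65,[65,-26]); 
    cyl(w&(a>130)&(a<155)&(abs(y+26)<60)&(u>10)&(u<120),42,[65,-26])
    cyl(w&(a>161)&(a<169)&(abs(y+26)<60)&(u>10)&(u<120),40,[65,-26])
    q=w&(a>175)&(a<210)&(abs(y+26)<45)&(u>10)&(u<110)
    r=cv2.minAreaRect(P[q&(a>198)][:,:2].astype(np.float32)); r2=cv2.minAreaRect(P[q&(a>180)][:,:2].astype(np.float32)); print("grip",r,r2,np.percentile(a[q],[50,90,97,99]))
    h("flange top a",w&(abs(y+26)<45)&(u>10)&(u<110),a,160,215,1)
E
```

```text
scene
u back [(np.float64(-12.0), np.int64(93)), (np.float64(-10.0), np.int64(237)), (np.float64(-8.0), np.int64(293)), (np.float64(-6.0), np.int64(201)), (np.float64(-4.0), np.int64(83))]
cheek+ in [(np.float64(90.5), np.int64(36)), (np.float64(97.5), np.int64(6)), (np.float64(101.5), np.int64(6)), (np.float64(103.5), np.int64(6)), (np.float64(105.5), np.int64(6))]
cheek-  [(np.float64(-107.5), np.int64(20)), (np.float64(-104.5), np.int64(23)), (np.float64(-98.5), np.int64(21)), (np.float64(-96.5), np.int64(30)), (np.float64(-95.5), np.int64(84))]
cheek top a [(np.float64(103.5), np.int64(11)), (np.float64(115.5), np.int64(12)), (np.float64(117.5), np.int64(35)), (np.float64(118.5), np.int64(65)), (np.float64(119.5), np.int64(14))]
cheek u edge [(np.float64(79.5), np.int64(76)), (np.float64(80.5), np.int64(87)), (np.float64(81.5), np.int64(114)), (np.float64(82.5), np.int64(98)), (np.float64(83.5), np.int64(76))]
board top a [(np.float64(118.5), np.int64(30)), (np.float64(120.5), np.int64(31)), (np.float64(122.5), np.int64(33)), (np.float64(125.5), np.int64(31)), (np.float64(127.5),
[... 2020 characters left out ...]
 0.1088 -0.1207] at mid -107.72969106208684
cyl 65 622 [ 57.5277 -24.5429  -0.002   -0.0027] res 0.8862789240733848
cyl 42 544 [ 65.8253 -37.4309  -0.0966   0.1435] res 1.6761230852664593
cyl 40 196 [ 65.165  -75.4079  -0.0685   0.4727] res 1.615141576117887
grip ((58.013946533203125, -26.42709732055664), (58.8060417175293, 18.132963180541992), 23.215078353881836) ((60.118934631347656, -33.46887969970703), (58.553558349609375, 40.57307434082031), 11.873645782470703) [179.1273 208.0698 209.509  209.8189]
flange top a [(np.float64(175.5), np.int64(67)), (np.float64(176.5), np.int64(125)), (np.float64(177.5), np.int64(184)), (np.float64(178.5), np.int64(153)), (np.float64(209.5), np.int64(64))]
```

```bash
cat > plan.py <<'E'
from plant import *
from h import *
from scipy.spatial.transform import Rotation as Ro
np.set_printoptions(precision=4,suppress=True)
c35,s35=np.cos(np.radians(35)),np.sin(np.radians(35))
def rz(d): return Ro.from_euler("z",d,degrees=True).as_matrix()
DOWN=np.array([[0,1,0],[1,0,0],[0,0,-1.]])
REST=np.array([.5976,-.0123,.0]); YAW=7.4
def rest2w(u,y,a): return REST+[0,0,.052]+rz(YAW)@np.array([u*c35-a*s35,y,u*s35+a*c35])
# tool axes in the trough: z=-a, y=u turned by k deg about a
def trough_R(k=0):
    uv=np.array([c35,0,s35]);yv=np.array([0,1.,0]);av=np.array([-s35,0,c35])
    ty=uv*np.cos(np.radians(k))+yv*np.sin(np.radians(k)); tz=-av
    return rz(YAW)@np.c_[np.cross(ty,tz),ty,tz]
def rows(R,p,n=None,g=1.0,cur=None):
    o=get_obs(); R0,p0=(np.array(o["tcp_rot"]),np.array(o["ee_pos"])) if cur is None else cur
    w=Ro.from_matrix(R0.T@R).as_rotvec(degrees=True); dp=np.array(p)-p0
    m=int(np.ceil(max(abs(dp).max()*1.2/.04,abs(w).max()/4,1)));n=max(n or 0,m)
    out=[]
    for k in range(n):
        Rk=R0@Ro.from_rotvec(w*k/n,degrees=True).as_matrix()
        out.append([*np.round(Rk.T@dp/n/.04,2).tolist(),*np.round(w/n/4,2).tolist(),g])
    print("from",p0,"rot",w,"dp",dp,"n",n); print(str(out).replace(" ",""))
    return (R,np.array(p))
def st():
    o=get_obs(); print("t",o["t"],"p",o["ee_pos"],"F",o["contact_force"],"T",o["torque"],"w",o["gripper_width"],"j",o["joints"])
E
python3 - <<'E'
from plan import *
c=get_calibration("wrist"); p,d=read_camera("wrist"); cv2.imwrite("pics/w0.png",p)
np.savez("cam_wrist",p=p,d=d,**{k:np.array(v) for k,v in c.items()})
print("gap",rest2w(.025,.066,0),"stopper grip top",rest2w(.065,-.026,.202))
print(np.degrees(np.arctan2(1,1)))
cur=rows(rz(12)@DOWN,[.4195,.3225,.27],g=.8)
E
```

```text
gap [0.6094 0.0558 0.0663] stopper grip top [ 0.5389 -0.0461  0.2548]
45.0
from [0.5498 0.     0.2308] rot [ -0.057   -0.0163 -11.9988] dp [-0.1303  0.3225  0.0392] n 10
[[0.81,-0.33,-0.1,-0.0,-0.0,-0.3,0.8],[0.81,-0.31,-0.1,-0.0,-0.0,-0.3,0.8],[0.82,-0.29,-0.1,-0.0,-0.0,-0.3,0.8],[0.83,-0.27,-0.1,-0.0,-0.0,-0.3,0.8],[0.83,-0.26,-0.1,-0.0,-0.0,-0.3,0.8],[0.84,-0.24,-0.1,-0.0,-0.0,-0.3,0.8],[0.84,-0.22,-0.1,-0.0,-0.0,-0.3,0.8],[0.85,-0.2,-0.1,-0.0,-0.0,-0.3,0.8],[0.85,-0.19,-0.1,-0.0,-0.0,-0.3,0.8],[0.85,-0.17,-0.1,-0.0,-0.0,-0.3,0.8]]
```

View pics/w0.png

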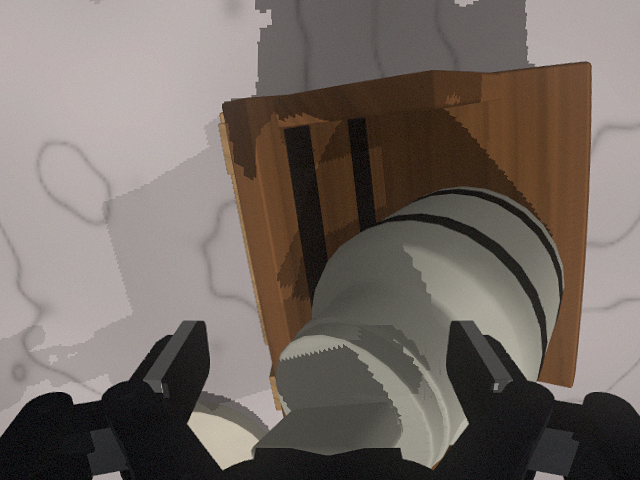

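The wrist view shows the trough from above. The gap with its dark straps is at about (310,190), the jar at (430,280), the stopper flange and grip at (330,400), and the finger pads at (185,350) and (470,350).

Emit:
jog_arm(moves=[[[0.81,-0.33,-0.1,0,0,-0.3,0.8],[0.81,-0.31,-0.1,0,0,-0.3,0.8],[0.82,-0.29,-0.1,0,0,-0.3,0.8],[0.83,-0.27,-0.1,0,0,-0.3,0.8],[0.83,-0.26,-0.1,0,0,-0.3,0.8],[0.84,-0.24,-0.1,0,0,-0.3,0.8],[0.84,-0.22,-0.1,0,0,-0.3,0.8],[0.85,-0.2,-0.1,0,0,-0.3,0.8],[0.85,-0.19,-0.1,0,0,-0.3,0.8],[0.85,-0.17,-0.1,0,0,-0.3,0.8]]])

```text
t: 1.15
ee_pos: [0.4188, 0.3242, 0.2713]
tcp_rot: [[-0.209, 0.978, -0.0], [0.978, 0.209, -0.0], [-0.0, -0.0, -1.0]]
contact_force: [1.5, 0.2, -0.0]
gripper_width: 0.0686
```

Emit:
jog_arm(moves=[[[0,0,0,0,0,0,0.8],[0,0,0,0,0,0,0.8]]])

```text
t: 1.35
ee_pos: [0.4192, 0.3235, 0.271]
tcp_rot: [[-0.21, 0.978, -0.0], [0.978, 0.21, -0.0], [-0.0, -0.0, -1.0]]
contact_force: [0.9, -0.6, 0.6]
gripper_width: 0.0682
```

Run:
```python
from plan import *
import fit
st(); c=get_calibration("wrist"); p,d=read_camera("wrist"); cv2.imwrite("pics/w1.png",p)
W=cloud(p,d,c); H,S,V=np.moveaxis(cv2.cvtColor(p,cv2.COLOR_BGR2HSV),-1,0)
m=(abs(W[...,2]-.175)<.005)&(H<20)&(S>80)
nn,l,s,_=cv2.connectedComponentsWithStats(m.astype(np.uint8))
for i in range(1,nn):
    if s[i,4]>100: P=W[l==i]; print(s[i],P.mean(0),cv2.minAreaRect((P[:,:2]*1000).astype(np.float32)))
# rest/jar from the first wrist picture
c=np.load("cam_wrist.npz"); Wv=cloud(c["p"],c["d"],c).reshape(-1,3); H,S,V=[v.ravel() for v in np.moveaxis(cv2.cvtColor(c["p"],cv2.COLOR_BGR2HSV),-1,0)]
P=fit.rf(Wv,REST[0],REST[1],YAW)*1000;u,y,a=P.T; br=(H<20)&(S>80)
def hh(lbl,m,v,lo,hi,st=1):
    k,e=np.histogram(v[m],np.arange(lo,hi,st)); i=np.sort(np.argsort(-k)[:5]); print(lbl,[(float(e[j]+st/2),int(k[j])) for j in i])
near=(Wv[:,2]>.05)
hh("u back",near&(abs(y)<88)&(a>5)&(a<120)&(u<30),u,-25,30)
hh("cheek+",near&br&(u>5)&(u<85)&(a>20)&(a<105)&(y>60),y,60,130)
hh("cheek-",near&br&(u>5)&(u<85)&(a>20)&(a<105)&(y<-60),y,-130,-60)
hh("board top",near&br&(u>-14)&(u<-2),a,110,150)
hh("flange/grip a",near&(S<60)&(abs(y+26)<40)&(u>20)&(u<110),a,155,215)
from scipy.optimize import least_squares
q=near&(S<60)&(V>60)&(a>30)&(a<100)&(u>20)&(u<140)&(y>-95)&(y<45)
f=lambda s:np.hypot(u[q]-s[0],y[q]-s[1])-65
print("jar",q.sum(),least_squares(f,[65,-26],loss="soft_l1").x)
q=near&(S<60)&(V>60)&(a>198)&(a<206)&(abs(y+26)<45)&(u>20)&(u<110); print("grip",q.sum(),cv2.minAreaRect(P[q][:,:2].astype(np.float32)))
```

```text
t 1.35 p [0.4192 0.3235 0.271 ] F [ 0.9487 -0.6011  0.6352] T [-0.0448 -0.0108 -0.0333] w 0.0682230923557437 j [ 28.5764  12.336    3.6347  81.3262  -0.0141 106.4762]
[ 283  206   85   80 6459] [0.4187 0.3251 0.1747] ((419.0383605957031, 323.7497253417969), (49.72373962402344, 49.62252426147461), 13.103487968444824)
[ 437  283   81   72 2779] [0.5253 0.2976 0.1746] ((526.1077880859375, 296.0367736816406), (28.32600212097168, 50.168827056884766), 62.968170166015625)
u back [(-0.5, 1577), (0.5, 7994), (1.5, 4319), (2.5, 197), (28.5, 53)]
cheek+ [(60.5, 0), (61.5, 0), (62.5, 0), (63.5, 0), (64.5, 0)]
cheek- [(-129.5, 0), (-128.5, 0), (-127.5, 0), (-126.5, 0), (-125.5, 0)]
board top [(127.5, 3), (128.5, 408), (129.5, 2749), (130.5, 725), (131.5, 7)]
flange/grip a [(156.5, 704), (157.5, 893), (168.5, 1864), (169.5, 6788), (170.5, 888)]
jar 7178 [ 65.3843 -27.2856]
grip 430 ((62.157161712646484, -20.621055603027344), (57.03160858154297, 4.263913154602051), 26.281707763671875)
```

Emit:
jog_arm(moves=[[[0,0,0.85,0,0,-0.25,0.8],[0,0,0.85,0,0,0,0.8],[0,0,0.85,0,0,0,0.8],[0,0,0.85,0,0,0,0.8],[0,0,0,0,0,0,0.8]]])

```text
t: 1.9
ee_pos: [0.4181, 0.3207, 0.1315]
tcp_rot: [[-0.223, 0.975, -0.006], [0.975, 0.223, -0.004], [-0.002, -0.007, -1.0]]
contact_force: [-0.7, -0.4, 0.9]
gripper_width: 0.0681
```

Emit:
jog_arm(moves=[[[0,0,0,0,0,0,0],[0,0,0,0,0,0,0],[0,0,0,0,0,0,0],[0,0,0,0,0,0,0],[0,0,0,0,0,0,0]]], squeeze=60)

```text
t: 2.4
ee_pos: [0.4203, 0.3232, 0.1367]
tcp_rot: [[-0.225, 0.974, 0.002], [0.974, 0.225, 0.001], [0.0, 0.003, -1.0]]
contact_force: [-0.7, -2.3, 6.8]
gripper_width: 0.0492
```

Run:
```python
from plan import *
st()
o=get_obs(); R0,p0=np.array(o["tcp_rot"]),np.array(o["ee_pos"])
up=p0+[0,0,.13]
cur=(R0,up)
g=p0[2]  # block foot lies this far beyond TCP along tool z
Rt=trough_R(0); t=rest2w(.0265,.066,.235+g)
print("grip dist",g,"target",t,"final",rest2w(.0255,.066,g)); rows(Rt,t,g=0,cur=cur)
```

```text
t 2.4 p [0.4203 0.3232 0.1367] F [-0.6814 -2.3417  6.7824] T [-0.3472  0.0482 -0.0681] w 0.049182035176312235 j [ 28.5001  15.4433 -12.0672  62.343   -0.0158 105.5004]
grip dist 0.13666800100678023 target [0.3992 0.0285 0.3717] final [0.5321 0.0457 0.1786]
from [0.4203 0.3232 0.2667] rot [-34.8276  -1.7401   5.4142] dp [-0.0211 -0.2948  0.105 ] n 9
[[-0.78,-0.24,-0.29,-0.97,-0.05,0.15,0],[-0.79,-0.21,-0.31,-0.97,-0.05,0.15,0],[-0.79,-0.18,-0.32,-0.97,-0.05,0.15,0],[-0.79,-0.15,-0.32,-0.97,-0.05,0.15,0],[-0.8,-0.12,-0.33,-0.97,-0.05,0.15,0],[-0.8,-0.09,-0.34,-0.97,-0.05,0.15,0],[-0.8,-0.06,-0.34,-0.97,-0.05,0.15,0],[-0.8,-0.03,-0.34,-0.97,-0.05,0.15,0],[-0.8,0.0,-0.34,-0.97,-0.05,0.15,0]]
```

Emit:
jog_arm(moves=[[[0,0,-0.6,0,0,0,0],[0,0,-0.9,0,0,0,0],[0,0,-0.9,0,0,0,0],[0,0,-0.9,0,0,0,0],[0,0,-0.9,0,0,0,0],[0,0,-0.8,0,0,0,0]]])

```text
t: 3.0
ee_pos: [0.4194, 0.3229, 0.3373]
tcp_rot: [[-0.225, 0.974, 0.001], [0.974, 0.225, 0.001], [0.0, 0.001, -1.0]]
contact_force: [0.4, 0.8, -2.7]
gripper_width: 0.0495
```

Run:
```python
from plan import *
st(); g=.1367
Rt=trough_R(0); t=rest2w(.0265,.066,.15+g)
rows(Rt,t,g=0,n=10)
```

```text
t 3.0 p [0.4194 0.3229 0.3373] F [ 0.3864  0.8468 -2.6618] T [0.047  0.0017 0.0143] w 0.04954897533150352 j [ 28.5105  12.2855  13.0967  90.7509   0.001  105.4972]
from [0.4194 0.3229 0.3373] rot [-34.9147  -1.7337   5.4312] dp [ 0.0282 -0.2882 -0.0353] n 10
[[-0.72,-0.09,0.09,-0.87,-0.04,0.14,0],[-0.72,-0.09,0.08,-0.87,-0.04,0.14,0],[-0.72,-0.09,0.08,-0.87,-0.04,0.14,0],[-0.72,-0.09,0.08,-0.87,-0.04,0.14,0],[-0.72,-0.09,0.07,-0.87,-0.04,0.14,0],[-0.72,-0.08,0.07,-0.87,-0.04,0.14,0],[-0.72,-0.08,0.07,-0.87,-0.04,0.14,0],[-0.72,-0.08,0.07,-0.87,-0.04,0.14,0],[-0.72,-0.08,0.06,-0.87,-0.04,0.14,0],[-0.72,-0.07,0.06,-0.87,-0.04,0.14,0]]
```

Emit:
jog_arm(moves=[[[-0.72,-0.09,0.08,-0.87,-0.04,0.14,0],[-0.72,-0.09,0.08,-0.87,-0.04,0.14,0],[-0.72,-0.09,0.08,-0.87,-0.04,0.14,0],[-0.72,-0.09,0.08,-0.87,-0.04,0.14,0],[-0.72,-0.09,0.07,-0.87,-0.04,0.14,0],[-0.72,-0.08,0.07,-0.87,-0.04,0.14,0],[-0.72,-0.08,0.07,-0.87,-0.04,0.14,0],[-0.72,-0.08,0.07,-0.87,-0.04,0.14,0],[-0.72,-0.08,0.06,-0.87,-0.04,0.14,0],[-0.72,-0.07,0.06,-0.87,-0.04,0.14,0]]])

```text
t: 4.0
ee_pos: [0.4466, 0.0343, 0.3004]
tcp_rot: [[-0.127, 0.813, 0.568], [0.992, 0.103, 0.074], [0.002, 0.573, -0.819]]
contact_force: [0.4, -0.9, -3.5]
gripper_width: 0.0496
```

Emit:
jog_arm(moves=[[[0,0,0,0,0,0,0],[0,0,0,0,0,0,0]]])

```text
t: 4.2
ee_pos: [0.4467, 0.0341, 0.3003]
tcp_rot: [[-0.124, 0.815, 0.566], [0.992, 0.1, 0.073], [0.003, 0.57, -0.821]]
contact_force: [0.6, -0.1, -2.3]
gripper_width: 0.0488
```

```bash
cat > look.py <<'E'
from plan import *
import fit
def look(name,save,dx=0,dy=0):
    c=get_calibration(name); p,d=read_camera(name); cv2.imwrite(f"pics/{save}.png",p)
    W=cloud(p,d,c); H,S,V=np.moveaxis(cv2.cvtColor(p,cv2.COLOR_BGR2HSV),-1,0)
    P=fit.rf(W.reshape(-1,3),REST[0],REST[1],YAW).reshape(W.shape)*1000
    return p,W,P,H,S,V
def hh(lbl,v,lo,hi,st=1):
    k,e=np.histogram(v,np.arange(lo,hi+st,st)); i=np.sort(np.argsort(-k)[:5]); print(lbl,[(float(e[j]+st/2),int(k[j])) for j in i])
E
python3 - <<'E'
from look import *
st(); t=rest2w(.0265,.066,.15+.1367); o=get_obs(); print("err",np.array(o["ee_pos"])-t, Ro.from_matrix(np.array(o["tcp_rot"]).T@trough_R(0)).as_rotvec(degrees=True))
for n in("wrist","side","scene"):
    p,W,P,H,S,V=look(n,n+"2"); u,y,a=np.moveaxis(P,-1,0); br=(H<25)&(S>70); print(n)
    hh("cheek+ inner",y[br&(u>8)&(u<82)&(a>10)&(a<106)],84,100)
    hh("cheek- outer/inner",y[br&(u>8)&(u<82)&(a>10)&(a<106)],-114,-88)
    hh("block y-",y[br&(u>4)&(u<48)&(a>155)&(a<290)],20,60)
    hh("block y+",y[br&(u>4)&(u<48)&(a>155)&(a<290)],75,110)
    hh("block u+",u[br&(abs(y-66)<22)&(a>155)&(a<300)],-10,70)
    hh("u back",u[(a>20)&(a<120)&(abs(y)<85)&(u<30)],-8,8)
    q=(S<60)&(V>60)&(a>30)&(a<100)&(u>20)&(u<140)&(y>-95)&(y<45)
    from scipy.optimize import least_squares
    print("jar",q.sum(),least_squares(lambda s:np.hypot(u[q]-s[0],y[q]-s[1])-65,[65,-26],loss="soft_l1").x)
E
```

```text
t 4.2 p [0.4467 0.0341 0.3003] F [ 0.6099 -0.1391 -2.306 ] T [-0.1034  0.9473  0.0397] w 0.04883027371711518 j [-14.7613 -18.315  -30.4176  45.1316  12.3875  71.8421]
err [-0.0008 -0.0006 -0.0017] [-0.2164  0.0421 -0.3355]
wrist
cheek+ inner [(84.5, 0), (85.5, 0), (86.5, 0), (87.5, 0), (88.5, 0)]
cheek- outer/inner [(-113.5, 0), (-112.5, 0), (-111.5, 0), (-110.5, 0), (-109.5, 0)]
block y- [(20.5, 0), (21.5, 0), (22.5, 0), (23.5, 0), (24.5, 0)]
block y+ [(75.5, 0), (79.5, 0), (90.5, 22), (91.5, 5957), (92.5, 778)]
block u+ [(-9.5, 5), (-8.5, 4), (-5.5, 1), (55.5, 1), (62.5, 1)]
u back [(-7.5, 0), (-6.5, 0), (-3.5, 0), (0.5, 37), (1.5, 29)]
jar 565 [ 66.3226 -27.3391]
side
cheek+ inner [(92.5, 24), (93.5, 72), (94.5, 76), (95.5, 68), (96.5, 18)]
cheek- outer/inner [(-109.5, 69), (-108.5, 359), (-107.5, 443), (-106.5, 165), (-105.5, 7)]
block y- [(42.5, 116), (43.5, 330), (44.5, 424), (45.5, 245), (46.5, 65)]
block y+ [(75.5, 0), (76.5, 0), (77.5, 0), (78.5, 0), (79.5, 0)]
block u+ [(13.5, 25), (23.5, 26), (49.5, 114), (50.5, 279), (51.5, 105)]
u back [(0.5, 77), (1.5, 149), (2.5, 69), (3.5, 7), (7.5, 4)]
jar 650 [ 66.0745 -24.6617]
scene
cheek+ inner [(84.5, 0), (85.5, 0), (86.5, 0), (87.5, 0), (90.5, 43)]
cheek- outer/inner [(-113.5, 0), (-109.5, 0), (-96.5, 3), (-95.5, 64), (-92.5, 1)]
block y- [(42.5, 7), (44.5, 6), (46.5, 8), (55.5, 7), (59.5, 9)]
block y+ [(78.5, 9), (81.5, 10), (82.5, 8), (87.5, 14), (89.5, 8)]
block u+ [(48.5, 187), (49.5, 259), (50.5, 208), (51.5, 192), (52.5, 129)]
u back [(-1.5, 121), (-0.5, 171), (0.5, 153), (1.5, 142), (2.5, 144)]
jar 1582 [ 65.1534 -28.7765]
```

View pics/scene2.png

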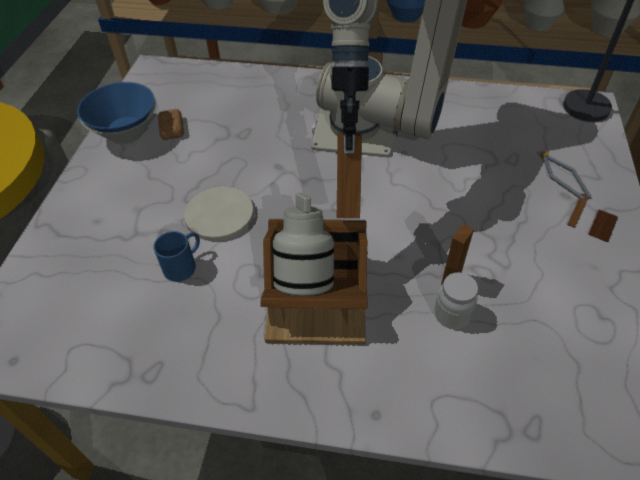

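The scene view shows the block held along the trough axis, with its foot at about (347,215) above the gap, and the jar undisturbed. The cameras put it about 2 mm too near the +y cheek and too close to the back board.

Emit:
jog_arm(moves=[[[-0.05,0.06,0.5,-0.05,0,-0.08,0],[0,0,0,0,0,0,0]]])

```text
t: 4.55
ee_pos: [0.4611, 0.0361, 0.2838]
tcp_rot: [[-0.134, 0.813, 0.567], [0.991, 0.11, 0.077], [0.0, 0.572, -0.82]]
contact_force: [-0.4, 0.3, -2.7]
gripper_width: 0.0494
```

Run:
```python
from look import *
st(); 
for n in("side","scene","wrist"):
    p,W,P,H,S,V=look(n,n+"3"); u,y,a=np.moveaxis(P,-1,0); br=(H<25)&(S>70); print(n)
    def pl(l,m,t,others):
        if m.sum()<80: return
        A=np.c_[[o[m] for o in others]].T; A0=A.mean(0); A=np.c_[A-A0,np.ones(len(A))]; s=np.linalg.lstsq(A,t[m],rcond=None)[0]
        r=t[m]-A@s; k=abs(r)<1.5; s=np.linalg.lstsq(A[k],t[m][k],rcond=None)[0]; print(l,m.sum(),"slopes",np.degrees(s[:2]),"mean",s[2],"at",A0)
    b=br&(a>135)&(a<265)
    pl("y- face (u,a)",b&(u>6)&(u<44)&(abs(y-42)<4),y,(u,a))
    pl("y+ face (u,a)",b&(u>6)&(u<44)&(abs(y-91)<4),y,(u,a))
    pl("u+ face (y,a)",b&(abs(y-66)<20)&(abs(u-52)<5),u,(y,a))
    pl("cheek+ (u,a)",br&(u>8)&(u<82)&(a>5)&(a<105)&(abs(y-93)<4),y,(u,a))
    pl("board (y,a)",(u<5)&(a>5)&(a<120)&(abs(u)<4)&(abs(y)<85),u,(y,a))
    m=b&(abs(u-52)<4)&(y>35)&(y<100); print("u+ face y extent",np.percentile(y[m],[1,99]) if m.any() else 0)
    m=b&(u>0)&(u<52)&(y>35)&(y<97); print("foot a",np.percentile(a[m],[.5,2]) if m.any() else 0)
```

```text
t 4.55 p [0.4611 0.0361 0.2838] F [-0.4302  0.325  -2.684 ] T [-0.1742  1.0077 -0.0005] w 0.049354583165161184 j [-13.8695 -16.4268 -31.8318  41.6533  12.1336  72.052 ]
side
y- face (u,a) 918 slopes [ 0.1873 -0.2475] mean 43.755745048087746 at [ 24.8434 204.7087]
u+ face (y,a) 388 slopes [-0.107   0.6015] mean 52.48565562854792 at [ 65.1163 201.197 ]
cheek+ (u,a) 217 slopes [ 0.1513 -0.2067] mean 94.49036314762243 at [69.7097 78.9894]
board (y,a) 268 slopes [-0.2943 -0.0192] mean 1.4226005346534285 at [-44.9164 100.9525]
u+ face y extent [42.0333 91.2511]
foot a [136.5025 139.7615]
scene
u+ face (y,a) 1136 slopes [-0.2668  0.4723] mean 51.72379163422375 at [ 66.022  201.4891]
board (y,a) 963 slopes [-0.1103 -0.3156] mean 0.31914456659060686 at [55.8908 65.2263]
u+ face y extent [42.0178 89.0401]
foot a [135.8302 137.9683]
wrist
y+ face (u,a) 5392 slopes [0.3738 0.0581] mean 91.63562922024238 at [ 25.0479 218.4808]
u+ face y extent [91.0751 92.3846]
foot a [136.7132 140.9346]
```

Emit:
jog_arm(moves=[[[-0.04,0,0.2,0,0,0,0],[0,0,0.2,0,0,0,0],[0,0,0.2,0,0,0,0],[0,0,0,0,0,0,0]]])

```text
t: 5.1
ee_pos: [0.4747, 0.0351, 0.2642]
tcp_rot: [[-0.131, 0.813, 0.567], [0.991, 0.107, 0.075], [0.0, 0.572, -0.82]]
contact_force: [-0.2, 0.1, -3.5]
gripper_width: 0.0495
```

```bash
cat > chk.py <<'E'
from look import *
def tp():
    o=get_obs(); P=fit.rf(np.array(o["ee_pos"])[None],REST[0],REST[1],YAW)[0]*1000
    R=trough_R(0); F=np.array(o["contact_force"])@np.c_[R[:,1],R[:,0],-R[:,2]]
    print("t",o["t"],"tcp u,y,a",P,"F u,y,a",F,"w",o["gripper_width"],"rot to trough",Ro.from_matrix(np.array(o["tcp_rot"]).T@R).as_rotvec(degrees=True))
    return P
def side(save):
    p,W,P,H,S,V=look("side",save); u,y,a=np.moveaxis(P,-1,0); br=(H<25)&(S>70)
    hh("side block y-",y[br&(u>6)&(u<46)&(a>120)&(a<260)],38,50,.5); hh("cheek",y[br&(u>8)&(u<82)&(a>5)&(a<105)],92,98,.5)
    hh("block u+",u[br&(abs(y-66)<20)&(a>125)&(a<250)],45,58,.5)
    q=(S<60)&(V>60)&(a>30)&(a<100)&(u>20)&(u<140)&(y>-95)&(y<45)
    from scipy.optimize import least_squares
    print("jar",q.sum(),least_squares(lambda s:np.hypot(u[q]-s[0],y[q]-s[1])-65,[65,-26],loss="soft_l1").x)
    return p,W,P,H,S,V
E
python3 - <<'E'
from chk import *
tp(); side("side4")
E
```

```text
t 5.1 tcp u,y,a [ 26.9388  62.8269 240.2314] F u,y,a [-2.1507  0.1063 -2.7389] w 0.049537691327708515 rot to trough [-0.0935 -0.0824  0.1034]
side block y- [(40.25, 137), (40.75, 177), (41.25, 159), (41.75, 138), (42.25, 103)]
cheek [(93.25, 25), (93.75, 32), (94.25, 36), (94.75, 34), (95.25, 26)]
block u+ [(51.25, 18), (51.75, 70), (52.25, 111), (52.75, 74), (53.25, 37)]
jar 656 [ 66.0185 -24.7039]
```

Emit:
jog_arm(moves=[[[0.025,0,0,0,0,0,0],[0,0,0.2,0,0,0,0],[0,0,0.3,0,0,0,0],[0,0,0.3,0,0,0,0],[0,0,0,0,0,0,0]]])

```text
t: 5.65
ee_pos: [0.4928, 0.0385, 0.2379]
tcp_rot: [[-0.131, 0.813, 0.567], [0.991, 0.107, 0.075], [0.0, 0.572, -0.82]]
contact_force: [-0.3, 0.4, -2.1]
gripper_width: 0.0495
```

Run:
```python
from chk import *
tp(); side("side5")
```

```text
t 5.65 tcp u,y,a [ 26.8772  63.8532 208.1358] F u,y,a [-1.4366  0.4769 -1.5539] w 0.04953365648244336 rot to trough [-0.0982 -0.0799  0.1052]
side block y- [(41.25, 94), (41.75, 167), (42.25, 133), (42.75, 124), (43.25, 111)]
cheek [(93.25, 21), (93.75, 33), (94.25, 36), (94.75, 31), (95.25, 29)]
block u+ [(51.25, 12), (51.75, 38), (52.25, 64), (52.75, 86), (53.25, 43)]
jar 645 [ 66.0543 -24.551 ]
```

Centred and no contact, so I'll continue down: 71 mm remain.

Emit:
jog_arm(moves=[[[0,0,0.35,0,0,0,0],[0,0,0.35,0,0,0,0],[0,0,0.35,0,0,0,0],[0,0,0.3,0,0,0,0],[0,0,0,0,0,0,0]]])

```text
t: 6.2
ee_pos: [0.5235, 0.0424, 0.1944]
tcp_rot: [[-0.131, 0.813, 0.568], [0.991, 0.108, 0.075], [-0.0, 0.573, -0.82]]
contact_force: [0.3, 0.3, -2.9]
gripper_width: 0.0492
```

Run:
```python
from chk import *
tp()
```

```text
t 6.2 tcp u,y,a [ 27.2948  63.834  154.7696] F u,y,a [-1.3816  0.2464 -2.5538] w 0.049249617575717136 rot to trough [-0.0649 -0.0703  0.1189]
```

Emit:
jog_arm(moves=[[[0,0,0.3,0,0,0,0],[0,-0.02,0.05,0,0,0,0],[0,0,0.05,0,0,0,0],[0,0,0,0,0,0,0]]])

```text
t: 6.6
ee_pos: [0.532, 0.0434, 0.1822]
tcp_rot: [[-0.131, 0.812, 0.569], [0.991, 0.108, 0.075], [-0.001, 0.574, -0.819]]
contact_force: [-0.2, -0.6, -3.4]
gripper_width: 0.0492
```

Emit:
jog_arm(moves=[[[0,0,0.03,0,0,0,0],[0,0,0.03,0,0,0,0],[0,0,0,0,0,0,0]]])

```text
t: 6.9
ee_pos: [0.5334, 0.0437, 0.1798]
tcp_rot: [[-0.131, 0.812, 0.569], [0.991, 0.108, 0.075], [-0.001, 0.574, -0.819]]
contact_force: [0.4, 0.8, -2.8]
gripper_width: 0.0496
```

Run:
```python
from chk import *
tp()
```

```text
t 6.9 tcp u,y,a [ 27.0651  63.7558 137.0834] F u,y,a [-1.1916  0.6886 -2.622 ] w 0.049622386391915914 rot to trough [ 0.0286 -0.0438  0.1271]
```

Emit:
jog_arm(moves=[[[0,-0.015,0.03,0,0,0,0],[0,0,0.03,0,0,0,0],[0,0,0,0,0,0,0]]])

```text
t: 7.2
ee_pos: [0.5335, 0.0435, 0.1794]
tcp_rot: [[-0.13, 0.811, 0.571], [0.991, 0.108, 0.073], [-0.002, 0.575, -0.818]]
contact_force: [-30.0, -4.3, 27.8]
gripper_width: 0.0491
```

Emit:
jog_arm(moves=[[[0,-0.015,0.03,0,0,0,0],[0,0,0.02,0,0,0,0],[0,0,0,0,0,0,0]]])

```text
t: 7.5
ee_pos: [0.5335, 0.0435, 0.1792]
tcp_rot: [[-0.13, 0.81, 0.572], [0.992, 0.108, 0.072], [-0.003, 0.577, -0.817]]
contact_force: [-57.7, -8.3, 54.1]
gripper_width: 0.0496
```

Run:
```python
from chk import *
tp()
```

```text
t 7.5 tcp u,y,a [ 26.7331  63.5837 136.5453] F u,y,a [-16.7536  -0.7752  77.742 ] w 0.04955943588666674 rot to trough [0.2355 0.106  0.144 ]
```

Emit:
jog_arm(moves=[[[0,0,-0.06,0,0,0,0],[0,-0.03,0,0,0,0,0],[0,0,0,0,0,0,0]]])

```text
t: 7.8
ee_pos: [0.533, 0.0433, 0.179]
tcp_rot: [[-0.131, 0.81, 0.572], [0.991, 0.108, 0.074], [-0.002, 0.577, -0.817]]
contact_force: [-19.5, -2.9, 22.0]
gripper_width: 0.049
```

Run:
```python
from chk import *
tp(); p,W,P,H,S,V=side("side6")
p=look("scene","scene6")[0]; cv2.imwrite("pics/s6c.png",cv2.resize(p[130:370,220:460],(600,600)))
```

```text
t 7.8 tcp u,y,a [ 26.3014  63.4757 136.6748] F u,y,a [-3.5625 -0.3647 29.3639] w 0.04904402306944705 rot to trough [0.2482 0.0258 0.1578]
side block y- [(40.75, 23), (41.25, 44), (41.75, 52), (42.25, 41), (42.75, 51)]
cheek [(93.25, 27), (93.75, 32), (94.25, 26), (94.75, 35), (95.25, 25)]
block u+ [(45.25, 4), (47.75, 4), (51.75, 4), (52.25, 12), (52.75, 10)]
jar 657 [ 66.0701 -24.6359]
```

View pics/s6c.png

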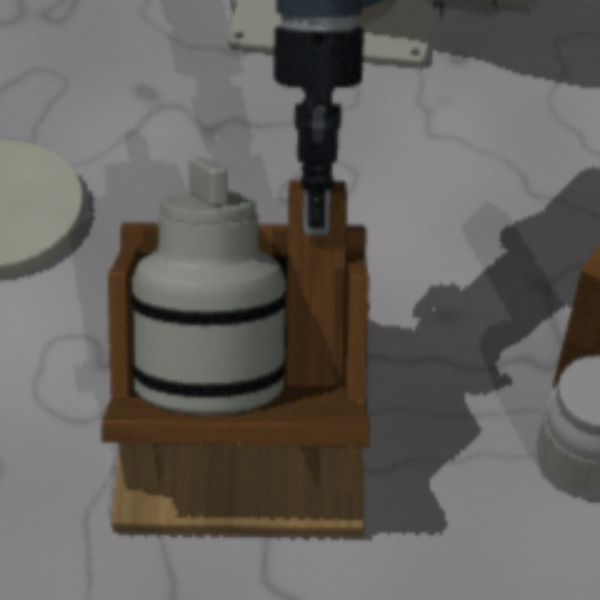

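The crop shows the block standing in the gap beside the jar at (315,290), foot down on the ledge, with the jar unmoved. I'll release and back off.

Emit:
jog_arm(moves=[[[0,-0.03,-0.02,0,0,0,0],[0,0,0,0,0,0,0.4],[0,0,0,0,0,0,0.8],[0,0,0,0,0,0,0.8],[0,0,0,0,0,0,0.8]]])

```text
t: 8.4
ee_pos: [0.5311, 0.0434, 0.1764]
tcp_rot: [[-0.131, 0.812, 0.569], [0.991, 0.108, 0.075], [-0.001, 0.573, -0.819]]
contact_force: [0.7, -0.8, -0.6]
gripper_width: 0.0685
```

Emit:
jog_arm(moves=[[[0,0,-0.3,0,0,0,0.8],[0,0,-0.9,0,0,0,0.8],[0,0,-0.9,0,0,0,0.8],[0,0,-0.9,0,0,0,0.8],[0,0,0,0,0,0,0.8]]])

```text
t: 8.9
ee_pos: [0.4627, 0.0341, 0.2793]
tcp_rot: [[-0.131, 0.808, 0.574], [0.991, 0.108, 0.073], [-0.003, 0.579, -0.816]]
contact_force: [0.4, 0.3, 0.0]
gripper_width: 0.0683
```

```bash
cat > meas.py <<'E'
from chk import *
def meas(tag):
    for n in("side","scene","wrist"):
        p,W,P,H,S,V=look(n,n+tag); u,y,a=np.moveaxis(P,-1,0); br=(H<25)&(S>70); w=(S<70)&(V>50); print(n)
        m=br&(u>3)&(u<50)&(y>44)&(y<89)&(a>125)
        hh("block top a",a[m],150,190); hh("block u+",u[br&(abs(y-66)<20)&(a>120)&(a<172)],45,58)
        j=w&(np.hypot(u-65,y+26)<38)
        hh("flange a",a[j],150,200); hh("griptop a",a[j],196,225)
        g=w&(a>174)&(a<215)&(np.hypot(u-65,y+26)<36)
        if g.sum()>100: print("grip",g.sum(),cv2.minAreaRect(P[g][:,:2].astype(np.float32)))
        f=w&(abs(a-170)<2.5)&(np.hypot(u-65,y+26)<50)
        if f.sum()>100: print("flange",f.sum(),cv2.minEnclosingCircle(P[f][:,:2].astype(np.float32)))
E
python3 - <<'E'
from meas import *
tp(); meas("7")
E
```

```text
t 8.9 tcp u,y,a [ 25.6936  63.3673 259.4746] F u,y,a [ 0.3692  0.2175 -0.2013] w 0.0683280768245248 rot to trough [0.3618 0.0726 0.1901]
side
block top a [(174.5, 16), (175.5, 74), (176.5, 119), (177.5, 99), (178.5, 26)]
block u+ [(48.5, 0), (49.5, 1), (50.5, 40), (51.5, 81), (52.5, 2)]
flange a [(169.5, 32), (170.5, 125), (171.5, 166), (172.5, 116), (173.5, 36)]
griptop a [(200.5, 21), (201.5, 25), (202.5, 59), (203.5, 62), (204.5, 32)]
grip 546 ((66.8856201171875, -26.979103088378906), (59.81051254272461, 16.776411056518555), 23.88560676574707)
flange 502 ((66.9592056274414, -26.942672729492188), 39.87793731689453)
scene
block top a [(157.5, 9), (172.5, 8), (174.5, 27), (175.5, 39), (176.5, 9)]
block u+ [(48.5, 55), (49.5, 74), (50.5, 66), (51.5, 72), (52.5, 47)]
flange a [(169.5, 30), (170.5, 107), (171.5, 19), (185.5, 13), (195.5, 11)]
griptop a [(197.5, 9), (198.5, 9), (200.5, 9), (201.5, 16), (202.5, 18)]
grip 239 ((67.97869873046875, -28.24264144897461), (63.10967254638672, 17.814470291137695), 23.091114044189453)
flange 218 ((68.75499725341797, -27.782934188842773), 40.77347183227539)
wrist
block top a [(172.5, 54), (173.5, 1270), (174.5, 3534), (175.5, 1359), (176.5, 65)]
block u+ [(45.5, 0), (46.5, 0), (47.5, 0), (48.5, 0), (50.5, 3)]
flange a [(168.5, 962), (169.5, 2292), (170.5, 606), (198.5, 134), (199.5, 221)]
griptop a [(198.5, 134), (199.5, 221), (200.5, 597), (201.5, 793), (202.5, 142)]
grip 3990 ((62.03485107421875, -27.349437713623047), (52.52492904663086, 17.141178131103516), 23.54801368713379)
flange 4371 ((65.31198120117188, -26.76736831665039), 40.585445404052734)
```

View pics/wrist7.png

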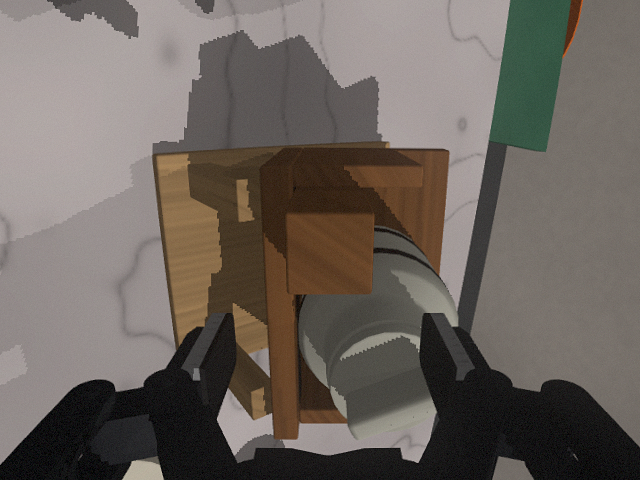

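The block top sits at a≈174.5 mm, so it is home, with the jar beside it. The wrist view shows the block top at (330,250), the stopper flange at (380,370) and its grip from (350,415) to (430,375), about 23.5° from u.

Run:
```python
from meas import *
cur=rows(trough_R(-66.5),rest2w(.0655,-.0270,.232),g=.5,n=18)
```

```text
from [0.4629 0.0344 0.2744] rot [-0.0214 -0.0378 66.6122] dp [ 0.0595 -0.0837  0.0052] n 18
[[-0.13,0.06,0.03,-0.0,-0.0,0.93,0.5],[-0.12,0.07,0.03,-0.0,-0.0,0.93,0.5],[-0.12,0.07,0.03,-0.0,-0.0,0.93,0.5],[-0.11,0.08,0.03,-0.0,-0.0,0.93,0.5],[-0.11,0.09,0.03,-0.0,-0.0,0.93,0.5],[-0.1,0.1,0.03,-0.0,-0.0,0.93,0.5],[-0.09,0.1,0.03,-0.0,-0.0,0.93,0.5],[-0.09,0.11,0.03,-0.0,-0.0,0.93,0.5],[-0.08,0.11,0.03,-0.0,-0.0,0.93,0.5],[-0.07,0.12,0.03,-0.0,-0.0,0.93,0.5],[-0.07,0.12,0.03,-0.0,-0.0,0.93,0.5],[-0.06,0.13,0.03,-0.0,-0.0,0.93,0.5],[-0.05,0.13,0.03,-0.0,-0.0,0.93,0.5],[-0.04,0.13,0.03,-0.0,-0.0,0.93,0.5],[-0.03,0.14,0.03,-0.0,-0.0,0.93,0.5],[-0.02,0.14,0.03,-0.0,-0.0,0.93,0.5],[-0.01,0.14,0.03,-0.0,-0.0,0.93,0.5],[-0.01,0.14,0.03,-0.0,-0.0,0.93,0.5]]
```

Emit:
jog_arm(moves=[[[-0.13,0.06,0.03,0,0,0.93,0.5],[-0.12,0.07,0.03,0,0,0.93,0.5],[-0.12,0.07,0.03,0,0,0.93,0.5],[-0.11,0.08,0.03,0,0,0.93,0.5],[-0.11,0.09,0.03,0,0,0.93,0.5],[-0.1,0.1,0.03,0,0,0.93,0.5],[-0.09,0.1,0.03,0,0,0.93,0.5],[-0.09,0.11,0.03,0,0,0.93,0.5],[-0.08,0.11,0.03,0,0,0.93,0.5]]])

```text
t: 9.95
ee_pos: [0.4924, -0.0076, 0.2762]
tcp_rot: [[0.341, 0.75, 0.566], [0.885, -0.46, 0.076], [0.317, 0.475, -0.821]]
contact_force: [0.0, -0.2, 0.3]
gripper_width: 0.0426
```

Emit:
jog_arm(moves=[[[-0.07,0.12,0.03,0,0,0.93,0.5],[-0.07,0.12,0.03,0,0,0.93,0.5],[-0.06,0.13,0.03,0,0,0.93,0.5],[-0.05,0.13,0.03,0,0,0.93,0.5],[-0.04,0.13,0.03,0,0,0.93,0.5],[-0.03,0.14,0.03,0,0,0.93,0.5],[-0.02,0.14,0.03,0,0,0.93,0.5],[-0.01,0.14,0.03,0,0,0.93,0.5],[-0.01,0.14,0.03,0,0,0.93,0.5],[0,0,0,0,0,0,0.5]]])

```text
t: 10.95
ee_pos: [0.5218, -0.0502, 0.2796]
tcp_rot: [[0.698, 0.438, 0.567], [0.485, -0.871, 0.076], [0.527, 0.222, -0.82]]
contact_force: [-0.3, 0.1, -0.3]
gripper_width: 0.0426
```

Run:
```python
from meas import *
st(); tp()
p,W,P,H,S,V=look("wrist","wrist8"); u,y,a=np.moveaxis(P,-1,0); w=(S<70)&(V>50)
hh("flange a",a[w&(np.hypot(u-65,y+26)<38)],160,210)
for lo,hi,r in((174,215,36),(197,206,36),(167.5,172.5,48)):
    g=w&(a>lo)&(a<hi)&(np.hypot(u-65,y+26)<r); print(lo,g.sum(),cv2.minAreaRect(P[g][:,:2].astype(np.float32)),cv2.minEnclosingCircle(P[g][:,:2].astype(np.float32)))
```

```text
t 10.95 p [ 0.5218 -0.0502  0.2796] F [-0.2714  0.1456 -0.2829] T [-0.0833  0.5035  0.0025] w 0.042594835628820486 j [-24.8887  -8.5847 -26.7998  41.34    17.8785 129.5302]
t 10.95 tcp u,y,a [ 65.0054 -27.8255 232.3651] F u,y,a [-0.3674  0.1794 -0.0881] w 0.042594835628820486 rot to trough [ -0.1823  -0.0192 -66.9517]
flange a [(168.5, 2117), (169.5, 6534), (170.5, 2559), (200.5, 1136), (201.5, 1756)]
174 4505 ((65.82243347167969, -26.730419158935547), (59.511512756347656, 16.034019470214844), 23.622282028198242) ((65.96996307373047, -27.067747116088867), 29.991960525512695)
197 4108 ((65.73895263671875, -26.727298736572266), (59.39406967163086, 15.883442878723145), 23.85299301147461) ((65.8080825805664, -27.15148162841797), 29.810039520263672)
167.5 12564 ((66.20748901367188, -26.581619262695312), (77.83595275878906, 79.90177917480469), 25.058780670166016) ((65.33416748046875, -26.990699768066406), 39.952239990234375)
```

View pics/wrist8.png

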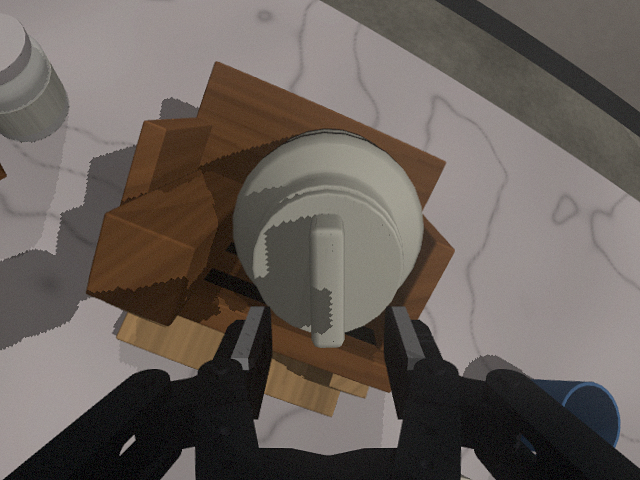

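The wrist view shows the grip bar at (327,280), midway between the pads at (255,340) and (400,340), with the block on the left at (150,240). Only a ~1 mm correction is needed before descending.

Emit:
jog_arm(moves=[[[0.03,-0.017,0.5,0,0,-0.16,0.5],[0,0,0.5,0,0,0,0.5],[0,0,0.45,0,0,0,0.5],[0,0,0,0,0,0,0.5]]])

```text
t: 11.4
ee_pos: [0.5545, -0.0436, 0.2315]
tcp_rot: [[0.692, 0.449, 0.565], [0.498, -0.864, 0.077], [0.523, 0.228, -0.821]]
contact_force: [-0.5, -0.5, 0.3]
gripper_width: 0.0424
```

Run:
```python
from meas import *
st(); tp()
```

```text
t 11.4 p [ 0.5545 -0.0436  0.2315] F [-0.5228 -0.4815  0.3112] T [-0.0353  0.4879  0.03  ] w 0.042421299531080855 j [-21.942   -3.7862 -30.1151  32.5599  16.3918 131.3329]
t 11.4 tcp u,y,a [ 64.6752 -25.4947 173.8593] F u,y,a [-0.297  -0.4102  0.5878] w 0.042421299531080855 rot to trough [ -0.2994  -0.0291 -66.1388]
```

Emit:
jog_arm(moves=[[[0,0.02,0,0,0,0,0.3],[0,0,0,0,0,0,0.25],[0,0,0,0,0,0,0.2],[0,0,0,0,0,0,0],[0,0,0,0,0,0,0],[0,0,0,0,0,0,0]]], squeeze=20)

```text
t: 12.0
ee_pos: [0.5551, -0.0448, 0.2355]
tcp_rot: [[0.69, 0.446, 0.57], [0.497, -0.865, 0.075], [0.526, 0.231, -0.818]]
contact_force: [-4.6, 3.3, 4.7]
gripper_width: 0.0155
```

Run:
```python
from meas import *
st(); tp(); o=get_obs(); print("F tool",np.array(o["contact_force"])@np.array(o["tcp_rot"]))
```

```text
t 12.0 p [ 0.5551 -0.0448  0.2355] F [-4.6386  3.3153  4.7054] T [0.5624 0.8921 0.3268] w 0.015492776342614758 j [-22.0893  -4.0131 -29.8793  32.73    16.4888 131.3321]
t 12.0 tcp u,y,a [ 67.2626 -26.7234 176.9036] F u,y,a [-0.7194  3.8852  6.248 ] w 0.015492776342614758 rot to trough [  0.0286  -0.0986 -66.1764]
F tool [ 0.9213 -3.8478 -6.2446]
```

Emit:
jog_arm(moves=[[[0,0,0,0,0,0,0],[0,0,0,0,0,0,0],[0,0,0,0,0,0.5,0],[0,0,0,0,0,0.75,0],[0,0,0,0,0,0.75,0],[0,0,-0.01,0,0,0.75,0],[0,0,-0.01,0,0,0.75,0]]], squeeze=70)

```text
t: 12.7
ee_pos: [0.5548, -0.046, 0.2355]
tcp_rot: [[0.779, 0.263, 0.569], [0.272, -0.96, 0.072], [0.565, 0.098, -0.819]]
contact_force: [3.4, -4.0, -5.9]
gripper_width: 0.0146
```

```bash
cat > tw.py <<'E'
from meas import *
tp(); o=get_obs(); R=np.array(o["tcp_rot"]); print("F tool",np.array(o["contact_force"])@R,"T tool",np.array(o["torque"])@R)
E
python3 tw.py
```

```text
t 12.7 tcp u,y,a [ 66.919  -27.912  177.1743] F u,y,a [-1.0498 -4.4037 -6.4134] w 0.014551716488784212 rot to trough [  0.068    0.0694 -80.2609]
F tool [-1.7787  4.1526  6.4201] T tool [-1.1408 -0.8925 -0.7667]
```

Emit:
jog_arm(moves=[[[0,0,0,0,0,-0.9,0],[0,0,0,0,0,-0.9,0],[0,0,-0.01,0,0,-0.9,0],[0,0,-0.01,0,0,-0.9,0],[0,0,-0.01,0,0,-0.9,0],[0,0,-0.01,0,0,-0.9,0],[0,0,-0.01,0,0,-0.9,0]]])

```text
t: 13.4
ee_pos: [0.5532, -0.0438, 0.2361]
tcp_rot: [[0.589, 0.575, 0.568], [0.656, -0.75, 0.078], [0.471, 0.326, -0.82]]
contact_force: [5.8, 8.3, -7.8]
gripper_width: 0.0146
```

```bash
python3 tw.py
```

```text
t 13.4 tcp u,y,a [ 66.1601 -25.5347 178.4126] F u,y,a [  1.1297   7.4973 -10.3436] w 0.014593569288961009 rot to trough [ -0.168   -0.2287 -54.899 ]
F tool [ 5.2135 -5.4399 10.378 ] T tool [1.5214 0.8066 0.7367]
```

Emit:
jog_arm(moves=[[[0,0,0,0,0,0.9,0],[0,0,0,0,0,0.9,0],[0,0,-0.01,0,0,0.9,0],[0,0,-0.01,0,0,0.9,0],[0,0,-0.01,0,0,0.9,0],[0,0,-0.01,0,0,0.9,0],[0,0,-0.01,0,0,0.9,0]]])

```text
t: 14.1
ee_pos: [0.5528, -0.0467, 0.2383]
tcp_rot: [[0.779, 0.263, 0.569], [0.271, -0.96, 0.072], [0.565, 0.098, -0.819]]
contact_force: [8.4, -4.5, -7.9]
gripper_width: 0.0144
```

```bash
python3 tw.py
python3 - <<'E'
from meas import *
p,W,P,H,S,V=look("side","side9"); u,y,a=np.moveaxis(P,-1,0); w=(S<70)&(V>50)
q=w&(a>30)&(a<100)&(u>20)&(u<140)&(y>-95)&(y<45)
from scipy.optimize import least_squares
print("jar",q.sum(),least_squares(lambda s:np.hypot(u[q]-s[0],y[q]-s[1])-65,[65,-26],loss="soft_l1").x)
hh("flange",a[w&(np.hypot(u-66,y+26)<38)&(a>150)],160,190)
bk=(V<45)&(u>100)&(u<140)&(abs(y+26)<50)&(a>0)&(a<110); hh("bands a",a[bk],0,110,2)
E
```

```text
t 14.1 tcp u,y,a [ 66.8111 -28.3097 180.6308] F u,y,a [  1.7805  -5.5877 -10.9302] w 0.014396156487665778 rot to trough [  0.0549   0.1086 -80.3039]
F tool [ 0.8223  5.7881 10.94  ] T tool [-1.2247 -0.538  -0.7846]
jar 660 [ 66.0398 -26.4671]
flange [(173.5, 44), (174.5, 140), (175.5, 172), (176.5, 86), (177.5, 17)]
bands a [(25.0, 12), (27.0, 12), (29.0, 15), (85.0, 22), (89.0, 18)]
```

The flange has risen 4 mm against the jar at about 11 N, so the method works. I'll continue in strokes.

Emit:
jog_arm(moves=[[[0,0,0,0,0,-0.9,0],[0,0,0,0,0,-0.9,0],[0,0,-0.01,0,0,-0.9,0],[0,0,-0.01,0,0,-0.9,0],[0,0,-0.01,0,0,-0.9,0],[0,0,-0.01,0,0,-0.9,0],[0,0,-0.01,0,0,-0.9,0]]])

```text
t: 14.85
ee_pos: [0.5509, -0.044, 0.2393]
tcp_rot: [[0.589, 0.575, 0.568], [0.656, -0.75, 0.079], [0.471, 0.326, -0.82]]
contact_force: [7.1, 9.2, -8.4]
gripper_width: 0.0147
```

Emit:
jog_arm(moves=[[[0,0,0,0,0,0.9,0],[0,0,0,0,0,0.9,0],[0,0,-0.01,0,0,0.9,0],[0,0,-0.01,0,0,0.9,0],[0,0,-0.01,0,0,0.9,0],[0,0,-0.01,0,0,0.9,0],[0,0,-0.01,0,0,0.9,0]]])

```text
t: 15.55
ee_pos: [0.5505, -0.047, 0.2416]
tcp_rot: [[0.779, 0.263, 0.569], [0.271, -0.96, 0.072], [0.565, 0.098, -0.819]]
contact_force: [7.0, -4.5, -7.8]
gripper_width: 0.0148
```

```bash
python3 tw.py
```

```text
t 15.55 tcp u,y,a [ 66.863  -28.3129 184.6725] F u,y,a [  0.7685  -5.4096 -10.042 ] w 0.014766159428918627 rot to trough [  0.0572   0.1016 -80.309 ]
F tool [-0.1466  5.4441 10.0517] T tool [-1.218  -0.4884 -0.6346]
```

Emit:
jog_arm(moves=[[[0,0,0,0,0,-0.9,0],[0,0,0,0,0,-0.9,0],[0,0,-0.01,0,0,-0.9,0],[0,0,-0.01,0,0,-0.9,0],[0,0,-0.01,0,0,-0.9,0],[0,0,-0.01,0,0,-0.9,0],[0,0,-0.01,0,0,-0.9,0]]])

```text
t: 16.25
ee_pos: [0.5486, -0.0444, 0.2427]
tcp_rot: [[0.589, 0.575, 0.568], [0.657, -0.75, 0.079], [0.471, 0.326, -0.819]]
contact_force: [3.6, 8.9, -5.5]
gripper_width: 0.0147
```

Emit:
jog_arm(moves=[[[0,0,0,0,0,0.9,0],[0,0,0,0,0,0.9,0],[0,0,-0.01,0,0,0.9,0],[0,0,-0.01,0,0,0.9,0],[0,0,-0.01,0,0,0.9,0],[0,0,-0.01,0,0,0.9,0],[0,0,-0.01,0,0,0.9,0]]])

```text
t: 16.95
ee_pos: [0.5482, -0.0473, 0.245]
tcp_rot: [[0.779, 0.263, 0.569], [0.271, -0.96, 0.072], [0.565, 0.098, -0.819]]
contact_force: [5.1, -5.1, -7.3]
gripper_width: 0.0147
```

Emit:
jog_arm(moves=[[[0,0,0,0,0,-0.9,0],[0,0,0,0,0,-0.9,0],[0,0,-0.01,0,0,-0.9,0],[0,0,-0.01,0,0,-0.9,0],[0,0,-0.01,0,0,-0.9,0],[0,0,-0.01,0,0,-0.9,0],[0,0,-0.01,0,0,-0.9,0]]])

```text
t: 17.65
ee_pos: [0.5465, -0.045, 0.2462]
tcp_rot: [[0.589, 0.575, 0.568], [0.657, -0.75, 0.078], [0.471, 0.327, -0.819]]
contact_force: [4.6, 6.3, -5.6]
gripper_width: 0.0146
```

```bash
python3 tw.py
```

```text
t 17.65 tcp u,y,a [ 66.4056 -25.8451 190.579 ] F u,y,a [ 1.201   5.6423 -7.6966] w 0.01456395732028165 rot to trough [ -0.1252  -0.2002 -54.8684]
F tool [ 4.2135 -3.897   7.7185] T tool [1.2162 0.8318 0.4088]
```

Emit:
jog_arm(moves=[[[0,0,0,0,0,0.9,0],[0,0,0,0,0,0.9,0],[0,0,-0.01,0,0,0.9,0],[0,0,-0.01,0,0,0.9,0],[0,0,-0.01,0,0,0.9,0],[0,0,-0.01,0,0,0.9,0],[0,0,-0.01,0,0,0.9,0]]])

```text
t: 18.35
ee_pos: [0.5457, -0.0476, 0.2486]
tcp_rot: [[0.779, 0.262, 0.569], [0.27, -0.96, 0.072], [0.565, 0.098, -0.819]]
contact_force: [2.2, -3.8, -3.4]
gripper_width: 0.0143
```

Emit:
jog_arm(moves=[[[0,0,0,0,0,-0.9,0],[0,0,0,0,0,-0.9,0],[0,0,-0.01,0,0,-0.9,0],[0,0,-0.01,0,0,-0.9,0],[0,0,-0.01,0,0,-0.9,0],[0,0,-0.01,0,0,-0.9,0],[0,0,-0.01,0,0,-0.9,0]]])

```text
t: 19.05
ee_pos: [0.5444, -0.0468, 0.2501]
tcp_rot: [[0.59, 0.573, 0.569], [0.657, -0.75, 0.074], [0.469, 0.33, -0.819]]
contact_force: [0.6, -0.5, -2.9]
gripper_width: 0.0148
```

Emit:
jog_arm(moves=[[[0,0,0,0,0,0.9,0],[0,0,0,0,0,0.9,0],[0,0,-0.01,0,0,0.9,0],[0,0,-0.01,0,0,0.9,0],[0,0,-0.01,0,0,0.9,0],[0,0,-0.01,0,0,0.9,0],[0,0,-0.01,0,0,0,0]]])

```text
t: 19.75
ee_pos: [0.5436, -0.0474, 0.2519]
tcp_rot: [[0.761, 0.312, 0.569], [0.332, -0.941, 0.073], [0.558, 0.133, -0.819]]
contact_force: [3.4, -3.0, -2.9]
gripper_width: 0.0148
```

```bash
python3 tw.py
```

```text
t 19.75 tcp u,y,a [ 67.0842 -27.8807 197.1195] F u,y,a [ 0.7661 -3.4466 -4.085 ] w 0.014778823543563697 rot to trough [  0.0595   0.0332 -76.6535]
F tool [-0.0509  3.5259  4.0888] T tool [-0.6584 -0.5357 -0.0238]
```

Emit:
jog_arm(moves=[[[0,0,-0.1,0,0,0,0],[0,0,-0.15,0,0,0,0],[0,0,-0.2,0,0,0,0],[0,0,-0.3,0,0,0,0],[0,0,-0.5,0,0,0,0],[0,0,-0.5,0,0,0,0],[0,0,0,0,0,0,0]]])

```text
t: 20.45
ee_pos: [0.5033, -0.052, 0.3119]
tcp_rot: [[0.758, 0.314, 0.572], [0.334, -0.94, 0.073], [0.561, 0.135, -0.817]]
contact_force: [-0.2, 0.7, -2.9]
gripper_width: 0.0145
```

```bash
python3 tw.py
python3 - <<'E'
from meas import *
st()
p,W,P,H,S,V=look("side","side10"); u,y,a=np.moveaxis(P,-1,0); w=(S<70)&(V>50)
q=w&(a>30)&(a<100)&(u>20)&(u<140)&(y>-95)&(y<45)
from scipy.optimize import least_squares
print("jar",q.sum(),least_squares(lambda s:np.hypot(u[q]-s[0],y[q]-s[1])-65,[65,-26],loss="soft_l1").x)
cv2.imwrite("pics/s10c.png",cv2.resize(p[100:340,200:440],(600,600)))
# bat centre from both fixed views was (404.5,-307)
o=get_obs(); R0=np.array(o["tcp_rot"])
# upright: tool down, keep a convenient heading
for yaw in(-80,-70,-60): print(yaw, Ro.from_matrix(R0.T@(rz(yaw)@DOWN)).as_rotvec(degrees=True))
E
```

```text
t 20.45 tcp u,y,a [ 68.3065 -27.255  269.5026] F u,y,a [-1.7709  0.6972 -2.3572] w 0.014536060825336289 rot to trough [  0.226   -0.0951 -76.4992]
F tool [-1.5674 -1.0959  2.3496] T tool [ 0.1692 -0.8583  0.0103]
t 20.45 p [ 0.5033 -0.052   0.3119] F [-0.1876  0.6787 -2.9466] T [-0.1352  0.8638 -0.0298] w 0.014536060825336289 j [-26.5213 -11.2854 -24.2206  46.6731  18.7208 137.7242]
jar 686 [ 66.0037 -26.5226]
-80 [  4.9509 -34.8503  10.499 ]
-70 [  7.9579 -34.2366   0.815 ]
-60 [ 10.9228 -33.4472  -8.8692]
```

View pics/s10c.png

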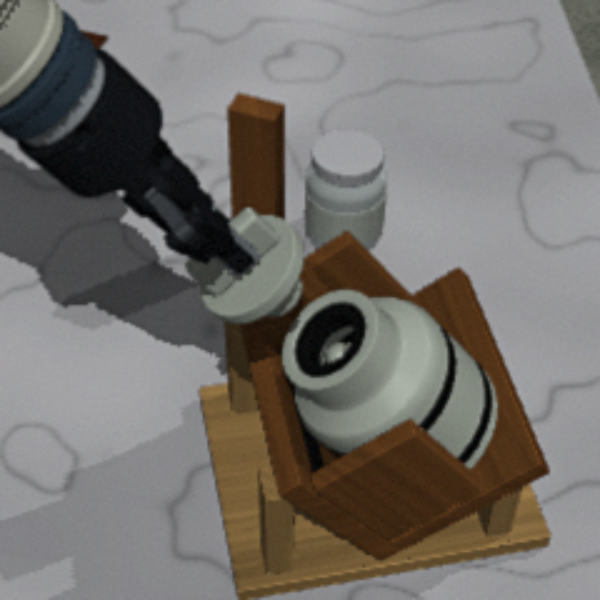

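The side crop shows the stopper out and held at (245,265), and the jar still in the rest with an open mouth at (335,340). Next I carry the stopper upright to above the bat.

Run:
```python
from meas import *
rows(rz(-70)@DOWN,[.4045,-.307,.19],g=0,n=10)
```

```text
from [ 0.5035 -0.0521  0.3105] rot [  7.9579 -34.2366   0.815 ] dp [-0.099  -0.2549 -0.1205] n 10
[[-0.57,0.48,0.06,0.2,-0.86,0.02,0],[-0.56,0.48,0.09,0.2,-0.86,0.02,0],[-0.56,0.48,0.11,0.2,-0.86,0.02,0],[-0.55,0.49,0.14,0.2,-0.86,0.02,0],[-0.54,0.49,0.16,0.2,-0.86,0.02,0],[-0.53,0.49,0.19,0.2,-0.86,0.02,0],[-0.52,0.5,0.21,0.2,-0.86,0.02,0],[-0.5,0.5,0.24,0.2,-0.86,0.02,0],[-0.49,0.51,0.26,0.2,-0.86,0.02,0],[-0.47,0.51,0.28,0.2,-0.86,0.02,0]]
```

Emit:
jog_arm(moves=[[[-0.57,0.48,0.06,0.2,-0.86,0.02,0],[-0.56,0.48,0.09,0.2,-0.86,0.02,0],[-0.56,0.48,0.11,0.2,-0.86,0.02,0],[-0.55,0.49,0.14,0.2,-0.86,0.02,0],[-0.54,0.49,0.16,0.2,-0.86,0.02,0],[-0.53,0.49,0.19,0.2,-0.86,0.02,0],[-0.52,0.5,0.21,0.2,-0.86,0.02,0],[-0.5,0.5,0.24,0.2,-0.86,0.02,0],[-0.49,0.51,0.26,0.2,-0.86,0.02,0],[-0.47,0.51,0.28,0.2,-0.86,0.02,0]]])

```text
t: 21.5
ee_pos: [0.4037, -0.3078, 0.1871]
tcp_rot: [[0.939, 0.343, -0.008], [0.343, -0.939, 0.001], [-0.007, -0.004, -1.0]]
contact_force: [-0.2, -0.2, -2.5]
gripper_width: 0.0146
```

Emit:
jog_arm(moves=[[[0,0,0,0,0,0,0],[0,0,0,0,0,0,0],[0,0,0,0,0,0,0]]])

```text
t: 21.8
ee_pos: [0.4041, -0.3062, 0.1883]
tcp_rot: [[0.939, 0.343, -0.005], [0.343, -0.939, 0.001], [-0.004, -0.003, -1.0]]
contact_force: [0.6, -0.3, -2.2]
gripper_width: 0.0147
```

Run:
```python
from meas import *
st(); o=get_obs(); t=np.array(o["ee_pos"]); print(Ro.from_matrix(np.array(o["tcp_rot"]).T@(rz(-70)@DOWN)).as_rotvec(degrees=True))
for n in("side","scene"):
    p,W,P,H,S,V=look(n,n+"11"); x,y,z=np.moveaxis(W,-1,0); w=(S<70)&(V>50)
    m=w&(np.hypot(x-t[0],y-t[1])<.05)&(z>.1)&(z<.24)
    hh(n+" z",z[m]*1000,100,230,2)
    f=m&(np.hypot(x-t[0],y-t[1])<.05)&(abs(z-np.percentile(z[m],50))<.02); print("centre",cv2.minEnclosingCircle((W[m][:,:2]*1000).astype(np.float32)),np.percentile(z[m],[1,99]))
    k=m&(z>np.percentile(z[m],50)-.001); 
    b=w&(abs(z-.02)<.006)&(np.hypot(x-.404,y+.307)<.11); print("bat",cv2.minEnclosingCircle((W[b][:,:2]*1000).astype(np.float32)))
    if n=="side": cv2.imwrite("pics/s11c.png",cv2.resize(p[300:480,130:330],(800,720))[:600])
```

```text
t 21.8 p [ 0.4041 -0.3062  0.1883] F [ 0.6014 -0.2674 -2.1847] T [ 0.0451 -0.0652  0.0089] w 0.01473229895522645 j [-46.5586  11.7787  -9.1869  69.2783  -0.1371 113.3896]
[-0.1693  0.2227  0.0521]
side z [(181.0, 306), (183.0, 514), (185.0, 65), (213.0, 71), (215.0, 77)]
centre ((402.11248779296875, -305.7880859375), 39.843544006347656) [0.173  0.2157]
bat ((403.0983581542969, -305.98956298828125), 89.8681869506836)
scene z [(179.0, 53), (181.0, 130), (183.0, 132), (185.0, 57), (213.0, 38)]
centre ((403.6585998535156, -306.1396484375), 42.30263137817383) [0.1433 0.2333]
bat ((405.7517395019531, -308.3120422363281), 93.83924102783203)
```

View pics/side11.png

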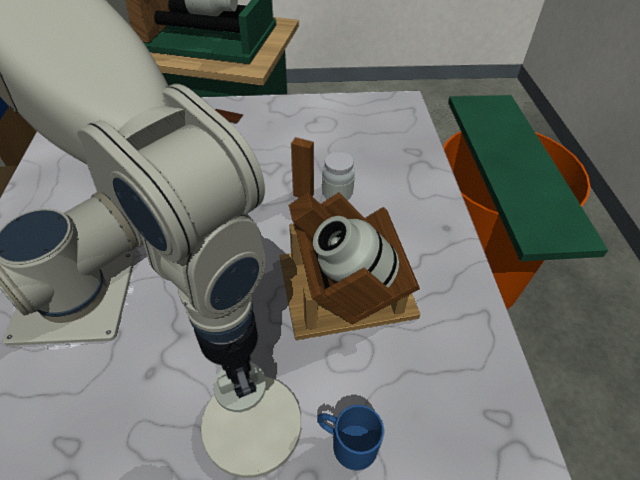

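The side view shows the stopper upright over the bat at (240,390), with the rest, jar, mug and pot undisturbed. I'll lower it.

Emit:
jog_arm(moves=[[[0,0,0.8,0,0,0,0],[0,0,0.8,0,0,0,0],[0,0,0.7,0,0,0,0],[0,0,0.4,0,0,0,0],[0,0,0.1,0,0,0,0],[0,0,0,0,0,0,0]]])

```text
t: 22.5
ee_pos: [0.4034, -0.3064, 0.0769]
tcp_rot: [[0.939, 0.343, -0.005], [0.343, -0.939, 0.001], [-0.004, -0.003, -1.0]]
contact_force: [-0.8, -0.8, -1.9]
gripper_width: 0.0146
```

Emit:
jog_arm(moves=[[[0,0,0.025,0,0,0,0],[0,0,0.025,0,0,0,0],[0,0,0,0,0,0,0]]])

```text
t: 22.8
ee_pos: [0.4035, -0.3069, 0.0752]
tcp_rot: [[0.94, 0.342, -0.004], [0.342, -0.94, 0.0], [-0.004, -0.002, -1.0]]
contact_force: [-0.3, -0.4, -2.8]
gripper_width: 0.0148
```

Emit:
jog_arm(moves=[[[0,0,0.025,0,0,0,0],[0,0,0,0,0,0,0]]])

```text
t: 23.0
ee_pos: [0.4032, -0.3067, 0.0736]
tcp_rot: [[0.94, 0.342, -0.005], [0.342, -0.94, 0.001], [-0.005, -0.003, -1.0]]
contact_force: [0.5, -0.4, -2.4]
gripper_width: 0.0145
```

Emit:
jog_arm(moves=[[[0,0,0.02,0,0,0,0],[0,0,0,0,0,0,0]]])

```text
t: 23.2
ee_pos: [0.4032, -0.3066, 0.0726]
tcp_rot: [[0.94, 0.342, -0.005], [0.342, -0.94, 0.001], [-0.005, -0.003, -1.0]]
contact_force: [0.6, -0.1, -2.7]
gripper_width: 0.0148
```

Emit:
jog_arm(moves=[[[0,0,0.025,0,0,0,0],[0,0,0.02,0,0,0,0],[0,0,0,0,0,0,0]]])

```text
t: 23.5
ee_pos: [0.4032, -0.3066, 0.0707]
tcp_rot: [[0.94, 0.342, -0.006], [0.342, -0.94, 0.001], [-0.005, -0.003, -1.0]]
contact_force: [-0.0, -0.6, -3.3]
gripper_width: 0.0149
```

Emit:
jog_arm(moves=[[[0,0,0.02,0,0,0,0],[0,0,0,0,0,0,0]]])

```text
t: 23.7
ee_pos: [0.4032, -0.3066, 0.07]
tcp_rot: [[0.94, 0.342, -0.005], [0.342, -0.94, 0.001], [-0.005, -0.003, -1.0]]
contact_force: [-0.8, 0.8, -3.0]
gripper_width: 0.0149
```

Emit:
jog_arm(moves=[[[0,0,0.015,0,0,0,0],[0,0,0,0,0,0,0]]])

```text
t: 23.9
ee_pos: [0.4032, -0.3066, 0.0694]
tcp_rot: [[0.94, 0.342, -0.005], [0.342, -0.94, 0.001], [-0.005, -0.003, -1.0]]
contact_force: [0.2, -0.1, -3.3]
gripper_width: 0.015
```

Emit:
jog_arm(moves=[[[0,0,0.015,0,0,0,0],[0,0,0,0,0,0,0]]])

```text
t: 24.1
ee_pos: [0.4033, -0.3067, 0.069]
tcp_rot: [[0.94, 0.342, -0.005], [0.342, -0.94, 0.001], [-0.005, -0.002, -1.0]]
contact_force: [-0.7, -0.6, -0.6]
gripper_width: 0.0145
```

Emit:
jog_arm(moves=[[[0,0,0.015,0,0,0,0],[0,0,0,0,0,0,0]]])

```text
t: 24.3
ee_pos: [0.4033, -0.3067, 0.069]
tcp_rot: [[0.94, 0.342, -0.005], [0.342, -0.94, 0.0], [-0.004, -0.002, -1.0]]
contact_force: [-2.6, 2.0, 6.6]
gripper_width: 0.015
```

Emit:
jog_arm(moves=[[[0,0,0.01,0,0,0,0],[0,0,0,0,0,0,0]]])

```text
t: 24.5
ee_pos: [0.4033, -0.3067, 0.0689]
tcp_rot: [[0.94, 0.342, -0.005], [0.342, -0.94, 0.0], [-0.004, -0.002, -1.0]]
contact_force: [-3.2, 2.8, 10.9]
gripper_width: 0.0149
```

Emit:
jog_arm(moves=[[[0,0,-0.01,0,0,0,0],[0,0,0,0,0,0,0.25],[0,0,0,0,0,0,0.4],[0,0,0,0,0,0,0.5],[0,0,0,0,0,0,0.5]]], squeeze=20)

```text
t: 25.0
ee_pos: [0.4033, -0.3067, 0.0682]
tcp_rot: [[0.94, 0.342, -0.005], [0.342, -0.94, 0.001], [-0.005, -0.003, -1.0]]
contact_force: [0.4, 0.3, -0.7]
gripper_width: 0.0425
```

Emit:
jog_arm(moves=[[[0,0,-0.2,0,0,0,0.5],[0,0,-0.4,0,0,0,0.5],[0,0,-0.8,0,0,0,0.5],[0,0,-0.9,0,0,0,0.5],[0,0,-0.9,0,0,0,0.5],[0,0,-0.9,0,0,0,0.5],[0,0,0,0,0,0,0.5],[0,0,0,0,0,0,0.5]]])

```text
t: 25.8
ee_pos: [0.4042, -0.3069, 0.2331]
tcp_rot: [[0.94, 0.342, -0.004], [0.342, -0.94, -0.0], [-0.004, -0.001, -1.0]]
contact_force: [0.1, -0.6, -1.2]
gripper_width: 0.0429
```

Run:
```python
from meas import *
from scipy.optimize import least_squares
st()
for n in("side","scene"):
    p,W,P,H,S,V=look(n,n+"12"); x,y,z=np.moveaxis(W,-1,0); w=(S<70)&(V>50); br=(H<25)&(S>70)
    m=w&(np.hypot(x-.403,y+.307)<.06)&(z>.03)&(z<.12); hh("stopper z",z[m]*1000,30,110,2)
    f=m&(abs(z-.062)<.004); print("flange",cv2.minEnclosingCircle((W[f][:,:2]*1000).astype(np.float32)))
    u,yy,a=np.moveaxis(P,-1,0)
    hh("block top a",a[br&(u>3)&(u<50)&(yy>44)&(yy<89)&(a>125)],150,190)
    q=w&(a>30)&(a<100)&(u>20)&(u<140)&(yy>-95)&(yy<45); print("jar",least_squares(lambda s:np.hypot(u[q]-s[0],yy[q]-s[1])-65,[65,-26],loss="soft_l1").x)
    hh("mouth a",a[w&(np.hypot(u-66,yy+26)<43)&(np.hypot(u-66,yy+26)>24)],145,170)
a=cv2.imread("pics/scene12.png"); b=cv2.imread("pics/side12.png"); cv2.imwrite("pics/end.png",np.hstack([cv2.resize(a[150:360,130:480],(400,240)),cv2.resize(b[100:480,180:440],(400,585))[:240]]) if 0 else cv2.resize(b,(640,480)))
```

```text
t 25.8 p [ 0.4042 -0.3069  0.2331] F [ 0.1406 -0.6212 -1.1712] T [0.0231 0.0161 0.0512] w 0.04291915080588018 j [-46.5821  10.7422  -3.9146  75.4883  -0.1832 113.3949]
stopper z [(61.0, 276), (63.0, 592), (65.0, 232), (93.0, 89), (95.0, 162)]
flange ((401.38446044921875, -305.5955810546875), 40.568267822265625)
block top a [(174.5, 11), (175.5, 61), (176.5, 129), (177.5, 117), (178.5, 21)]
jar [ 65.9871 -26.6319]
mouth a [(156.5, 25), (157.5, 76), (158.5, 131), (159.5, 188), (160.5, 125)]
stopper z [(59.0, 58), (61.0, 137), (63.0, 130), (65.0, 101), (93.0, 40)]
flange ((403.52081298828125, -309.3443298339844), 41.327510833740234)
block top a [(159.5, 9), (168.5, 10), (172.5, 10), (174.5, 31), (175.5, 39)]
jar [ 65.2522 -30.5067]
mouth a [(146.5, 19), (148.5, 17), (156.5, 31), (157.5, 66), (158.5, 68)]
```

View pics/scene12.png

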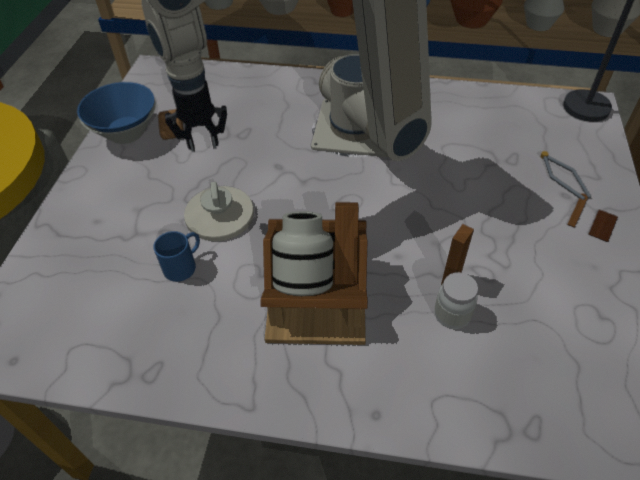

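The final scene view shows the stopper upright on the bat at (215,197), the block in the gap at (346,245), and the jar down in the rest at (303,255). The mug, pot and thin block have not moved, and the gripper is clear of everything.

```bash
python3 -c "
from plant import *
print(finish_job())"
```

```text
the job is handed in; nothing more can be done
None
```

I finished the job and handed it in at about 26 s of the 64 s allowed; no verdict was reported.

- **Block:** I set the thick block in the gap and pressed it down until the ledge resisted with about 78 N. After the job its top measures about 175 mm along the trough axis (side camera 176.5), so it is home and against the back board.
- **Stopper removal:** I worked it out with back-and-forth twists of about 25° while pulling. The pull read about 11 N at most in the checks, which came at the ends of strokes.
- **Jar:** It stayed down, with the mouth at about 158–159 mm against a nominal 158. It slid about 2 mm towards the -y cheek during the twisting, within its free play.
- **Stopper placing:** It stands upright, grip on top, within about 2 mm of the bat's centre, and I let go only once it was resting on the bat. The gripper is well clear above it.
- **Bystanders:** In the last picture the mug, glaze pot and thin block look unmoved.

The cameras disagreed by 2–4 mm on sideways position (jar at -26.6 mm from the side view, -30.5 mm from the scene view). I put this down to their calibration offset plus the jar's small slide.

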